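# Meter three nuts from the gravity hopper

## Task

Slide the black tray squarely under the blue hopper until its far side meets the hopper's back board. Then draw the hopper's bottom gate to the left by its orange tab, only far enough that exactly three brass nuts drop into the tray, and push the gate fully shut again, leaving the other two nuts in the hopper and the tray where it is. Do not shift the jar, the tape measure or the spray can.

Things in the scene. Friction and masses are not known exactly. Their poses are not given: they have to be found in the camera images.
- hopper: Blue nut hopper on a plywood back board, screwed to the bench; 106 deep (x), 250 wide (y), 239 high. Origin on the bench under the middle of its trough; x points to its back (away from the robot at yaw 0), y to its left along the trough, z up; yaw varies.
- trough (a point): Middle of the trough at gate level: hopper (0, 0, 125) mm, axes as hopper. Trough inside x -15 to +14.5, open bottom closed by the gate; six bays in a row along y, 30 pitch, centres y -75, -45, -15, 15, 45, 75, dividers 22 high. Five bays hold one nut each, one is empty and capped.
- lip (a point): Middle of the funnel's front lip, hopper (-45, 0, 236), axes as hopper. The open funnel slopes forward from (x -18, z 156) to (x -45, z 186), then stands vertical. It overhangs the gate's tab: a tool pointing straight down cannot reach the tab; one leaning back 35 to 45 degrees, fingers forward and down under the funnel, can.
- stop (a point): Centre, 25 above the bench, of the front face of the hopper's back board (hopper x +25, 250 wide): the stop that the tray's far (+x) wall must meet.
- gate (a joint): Travel of the gate under the trough, m: 0 shut (hard stop), up to 0.18 to the hopper's +y (left). About 3 N friction, no spring. Uncovers bays one by one from the right (-y) end: bay k from the right is open, its nut dropped, at 6 + 30 k mm; the next nut is safe for some 10 mm more. Starts up to 10 mm open, no nut uncovered.
- gate_tab (a point): Grip point of the gate's orange plastic tab, an upright fin 10 thick (hopper y), 33 deep (hopper x, 9 in front of this point, 24 behind), 26 high (13 above and below). It moves with the gate; at travel 0 it lies at hopper (-43, -60, 121). Pinch it along hopper y.
- tray: Loose black plastic tray, 131 (its x) x 288 (its y) x 51 high, 0.2 to 0.4 kg, open on top; floor 3, walls 4 thick. Origin on its underside; walls reach from x -60 to +66, y -140 to +140. Starts partly under the hopper, +x side to it, 50 to 80 short of the stop and up to 0.1 rad askew. Home, its origin is at hopper x -41.
- blank: Black plastic cap 27x29x4 with a small knob, fixed over the one empty bay, resting on the dividers. Which bay it covers varies. Origin at its underside.
- nut1: Loose brass hex nut, 23 over corners, 14 high, 30 g, origin at the centre of its lower face. It starts lying on the gate in one of the hopper's bays (origin z 125).
- nut2: Loose brass hex nut, 23 over corners, 14 high, 30 g, origin at the centre of its lower face. It starts lying on the gate in one of the hopper's bays (origin z 125).
- nut3: Loose brass hex nut, 23 over corners, 14 high, 30 g, origin at the centre of its lower face. It starts lying on the gate in one of the hopper's bays (origin z 125).
- nut4: Loose brass hex nut, 23 over corners, 14 high, 30 g, origin at the centre of its lower face. It starts lying on the gate in one of the hopper's bays (origin z 125).
- nut5: Loose brass hex nut, 23 over corners, 14 high, 30 g, origin at the centre of its lower face. It starts lying on the gate in one of the hopper's bays (origin z 125).
- jar: Bystander to leave alone: clear screw-top jar of hardware with a dark blue lid, 68 dia x 95 high; origin at the centre of its underside.
- tape: Bystander to leave alone: yellow and black tape measure standing on edge, 38x89x62; origin at the centre of its underside.
- spray_can: Bystander to leave alone: red and white spray can with a yellow cap, 59 dia x 231 high; origin at the centre of its underside.

How it is judged:
By the outcome, as a careful person would: the job done as asked, in the order asked, and still so for the second after the job is handed in, with the robot touching nothing.
It also fails if it takes over 51 s, if anything falls off the work surface, if the arm or the gripper's body presses on something with over 40 N, if the wrist force passes 120 N, or if a joint passes its speed limit or range.

## Robot

A 6-joint arm with a two-finger parallel gripper is mounted at the origin on a cart in front of the work surface, level with it; the furniture and walls round the work are solid. World frame = base frame: x ahead of the robot, y to its left, z up, the work surface at z = 0. Lengths are in mm, angles in rad, forces in N, time in s.
With the tool pointing down it reaches from about 350 to 975 mm from the base axis. Payload 7.1 kg.
Tool frame: the origin (TCP) lies at the very end of the fingers, on their centre line; the grasp point (between the pads) lies 19 mm behind it; z points along the fingers, y is the line along which they close (so a half turn about z gives the same grasp; the last joint's range is limited). The gripper opens to 88 mm and grips with 3 to 60 N. Pads are 20 mm wide; open, the fingers measure 115 mm over their backs; the gripper's body (75 mm by 178 mm) begins 61 mm behind the grasp point.
Start: joints at [-0.019, 0.423, 1.63, -0, 1.089, -0.019], TCP at [624.984, 0.026, 222.675] pointing down, gripper open.
Joint ranges: [-3, 3], [-0.9, 2.11], [0.09, 2.58], [-1.31, 4.45], [0.11, 2.69], [-2.54, 2.54]. Speed limits (rad/s): [2.39, 2.39, 3.01, 3.14, 3.14, 3.14].

## Interface

Orientations are given as a unit quaternion [w, x, y, z].
In Python, from station import telemetry, vision, workorder gives the robot as it stands.
- The arm moves only by the tool jog_arm, never from a script. Its argument "increments" is one flat list of numbers, 5 for each row, row after row: the shift along the tool's x, y, z in units of 25 mm (1.0 is 25 mm), then the turn about the tool's z in units of 6 degrees (1.0 is 6 degrees), then the gripper command: -1 is shut, 1 is fully open, values between are in proportion. In form: [tx, ty, tz, yaw, claw, tx, ty, tz, yaw, claw, ...]. A call has 1 to 5 rows; each row is the pose to reach, as a shift and turn from the pose commanded when the call began, along the tool's axes at that moment; what a row does not reach only later rows make up. A row lasts 1/8 s, in which the tool goes at most 62.5 mm and 10.7 degrees, less where a joint would pass 70% of its speed; a pose out of reach is approached as far as the arm can. A call with a gripper value outside its range is refused whole. The fingers move at their own pace and stop on an object; "newtons" is the grip in N (left out, the last holds). Time passes only in rows, so rows that repeat a pose let the fingers close. It gives the time, the measured TCP pose, the force, the opening and the grip force at its end, in the units of the state.
- telemetry.state(): the state, without advancing time (a new reading comes with each control period).
- vision.grab_frame(name): name is "scene" or "side" or "wrist"; returns a dict with "frame" (420x560x3 uint8, red, green, blue), "fx", "fy", "cx", "cy" (pixels), "k1" (the pictures are not rectified: a ray, as slopes to the right and down, at radius r is drawn at 1 + k1 r^2 times it, then the intrinsics apply), "extrinsics" (4x4, takes a point from camera to world coordinates). Camera axes: x right, y up, looking along -z (the intrinsics and any distortion apply to the point x, -y, -z); pixel columns grow to the right and rows downward; lengths in mm; the calibration is good to about 2 mm. A picture is of the moment at which its call begins. There is no depth.
- workorder.hand_in(): hands the job in; it is judged then, once.
The state is a dict: "time": time; "joint_pos": joint angles; "qd": joint speeds; "effort": joint torques, N m; "eef_pos": TCP position; "ee_rot": TCP orientation; "force": force on the tool from outside, world axes, zero at the start; "moment": the same for the moment, N m; "gripper_width": opening from 0.0 (shut) to 1.0 (fully open); "grip_force": force on a finger pad.
Only numpy, scipy, OpenCV 4.12 (cv2) and the standard library are available. Lean on these libraries where they do the work, as an engineer would, in place of code of your own. Each camera call takes 0.05 s, during which the arm holds its last target. There are 200 camera calls.

## Working session

There is one attempt and no reset: what is moved stays moved. The work goes in short steps, Python scripts to look and compute and a tool call to move; the robot and the scene stay as the last step left them, time stands still between calls to the robot, and variables do not carry over. Pictures are saved under pics/ and viewed, at most 10 in all, crops included, and the job is handed in when it is done.

Besides the shell and the picture viewer there is one more tool, called after "Request:" by a JSON object that holds its "op" and its "data", one argument or row to a line. jog_arm: Moves the arm, as the interface text tells. Its arguments: {"type":"object","properties":{"increments":{"type":"array"},"newtons":{"type":"number"}},"required":["increments"]}

```bash
ls; mkdir -p pics; python3 - <<'E'
from station import telemetry, vision
import cv2,json,numpy as np
print(telemetry.state())
for n in("scene","side"):
    f=vision.grab_frame(n); cv2.imwrite(f"pics/{n}0.png",cv2.resize(f["frame"][:,:,::-1],(800,600)))
    d={k:(np.array(v).tolist()) for k,v in f.items() if k!="frame"}; json.dump(d,open(n+".json","w")); print(d)
E
```

```text
pics
{'time': 0.0, 'joint_pos': array([-1.90179620e-02,  4.23856439e-01,  1.63070359e+00,  2.48846221e-05,
        1.08857516e+00, -1.90024666e-02]), 'qd': array([-1.54033603e-03, -2.19925037e-04,  4.91898922e-04,  4.96071348e-04,
       -5.49967020e-05, -3.75834446e-04]), 'effort': array([ 1.28069914e-03, -5.44622147e+01, -2.73670936e+01,  6.42951974e-02,
        2.27214623e-02, -1.51321510e-04]), 'eef_pos': array([6.24438602e+02, 3.19987012e-02, 2.21886615e+02]), 'ee_rot': array([-5.63278716e-04,  7.07116135e-01,  7.07097006e-01, -5.26964394e-04]), 'force': array([ 0.18290518, -0.52826115,  0.3309775 ]), 'moment': array([-0.02241918, -0.02679951, -0.04613141]), 'grip_force': 0.0, 'gripper_width': 0.9979801610420554}
{'fx': 448.79374668868786, 'fy': 448.79374668868786, 'cx': 284.1982517267339, 'cy': 213.073409446976, 'k1': -0.13680902882616913, 'extrinsics': [[0.8352351744361879, 0.481999258764167, -0.2646864521190013, 246.30114967155407], [-0.5498620025400331, 0.7371726954845929, -0.3927189773803202, -531.3322432357023], [0.005829369366881826, 0.47355372618402364, 0.880745642549545, 1386.2759286894589], [0.0, 0.0, 0.0, 1.0]]}
{'fx': 455.8425504107961, 'fy': 455.8425504107961, 'cx': 269.7625766289213, 'cy': 211.30367882494613, 'k1': -0.013144311436039667, 'extrinsics': [[-0.9792806068250552, 0.1460714629033572, -0.14025912027966136, 421.8011073212459], [-0.20166094157687495, -0.7666952016724023, 0.6095172945658248, 857.2399462626068], [-0.018502911627082223, 0.6251732523531276, 0.7802666510902109, 1240.6910817274104], [0.0, 0.0, 0.0, 1.0]]}
```

View pics/scene0.png

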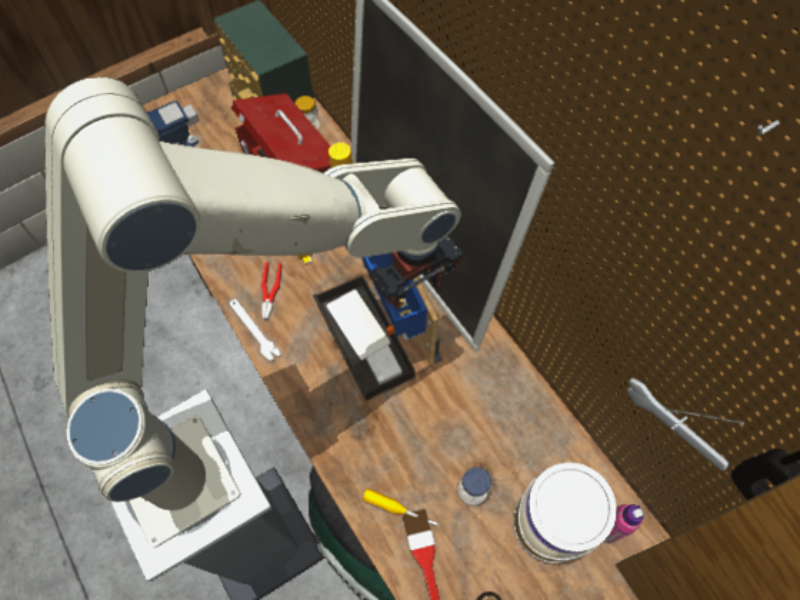

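View pics/side0.png

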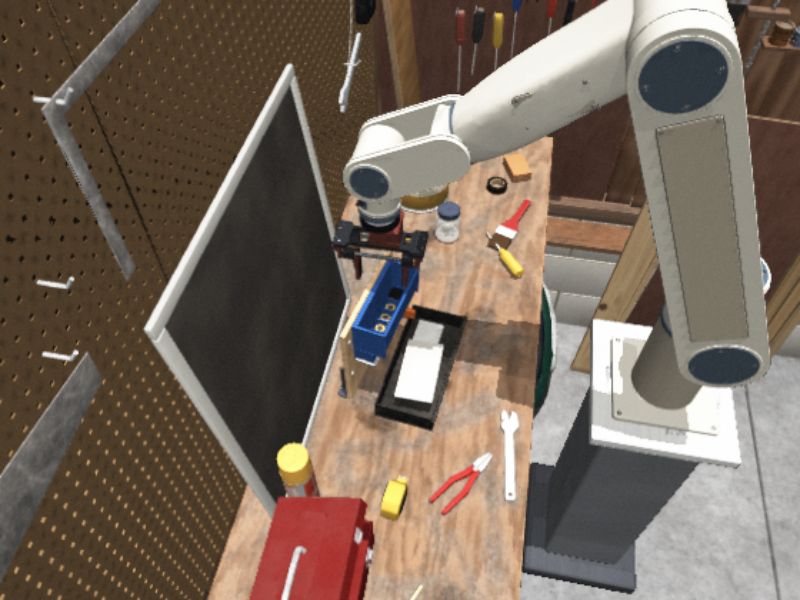

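Request:
{"op": "jog_arm", "data": {
  "increments": [0, 0, -2.5, 0, 1, 0, 0, -5, 0, 1, 0, 0, -7.5, 0, 1, 0, 0, -10, 0, 1, 0, 0, -12.5, 0, 1]
}}

```text
time: 0.72
eef_pos: [624.5, 0.0, 536.9]
ee_rot: [-0.0, 0.707, 0.707, -0.0]
force: [1.2, 0.1, -0.2]
gripper_width: 1.0
grip_force: 0.0
```

Request:
{"op": "jog_arm", "data": {
  "increments": [0, 0, -2.5, 0, 1, 0, 0, -5, 0, 1, 0, 0, -7.5, 0, 1, 0, 0, -10, 0, 1, 0, 0, -12.5, 0, 1]
}}

```text
time: 1.35
eef_pos: [624.9, -0.0, 831.2]
ee_rot: [0.002, 0.707, 0.707, 0.002]
force: [1.8, -0.3, 1.4]
gripper_width: 1.003
grip_force: 0.0
```

```bash
python3 - <<'E'
from station import telemetry, vision
import cv2
print(telemetry.state())
for n in("scene","side"):
    cv2.imwrite(f"pics/{n}1_raw.png",vision.grab_frame(n)["frame"][:,:,::-1])
E
```

```text
{'time': 1.35, 'joint_pos': array([-1.90822099e-02,  4.75207924e-01,  2.06335849e-01,  5.91079217e-05,
        2.45532669e+00, -1.90458957e-02]), 'qd': array([ 3.45209226e-04,  8.02342483e-01, -2.10625650e+00, -1.25844207e-03,
        1.31395028e+00,  5.01786463e-04]), 'effort': array([ 9.20002442e-02, -6.13289094e+01, -1.76358783e+01,  4.67511616e-02,
       -1.33897405e+00, -6.82982616e-03]), 'eef_pos': array([ 6.24877158e+02, -1.17181897e-02,  8.31216059e+02]), 'ee_rot': array([0.00168812, 0.70710145, 0.70710817, 0.00165087]), 'force': array([ 1.75937923, -0.29670493,  1.41493198]), 'moment': array([ 0.00977451, -0.00852535, -0.00027732]), 'grip_force': 0.0, 'gripper_width': 1.0027605624458706}
```

Request:
{"op": "jog_arm", "data": {
  "increments": [0, 0, -2.5, 0, 1, 0, 0, -5, 0, 1, 0, 0, -7.5, 0, 1]
}}

```text
time: 1.82
eef_pos: [507.6, 0.1, 910.3]
ee_rot: [-0.016, 0.707, 0.707, -0.015]
force: [0.1, 0.5, 0.7]
gripper_width: 1.0
grip_force: 0.0
```

```bash
python3 - <<'E'
from station import telemetry, vision
import cv2
s=telemetry.state();print({k:s[k] for k in('joint_pos','qd','eef_pos','ee_rot')})
a=cv2.imread("pics/scene1_raw.png")
cv2.imwrite("pics/scene1.png",cv2.resize(a[130:290,190:350],(800,800),interpolation=cv2.INTER_CUBIC)[:600])
E
```

```text
{'joint_pos': array([-2.38280549e-02,  4.05381571e-01,  9.00222389e-02,  2.13847436e-03,
        2.68920452e+00, -2.19393880e-02]), 'qd': array([-0.00502336, -0.2044247 ,  0.00884063, -0.00077646, -0.0005127 ,
       -0.00657671]), 'eef_pos': array([5.07597925e+02, 9.55425901e-02, 9.10265729e+02]), 'ee_rot': array([-0.01588819,  0.706938  ,  0.70694831, -0.01450237])}
```

View pics/scene1.png

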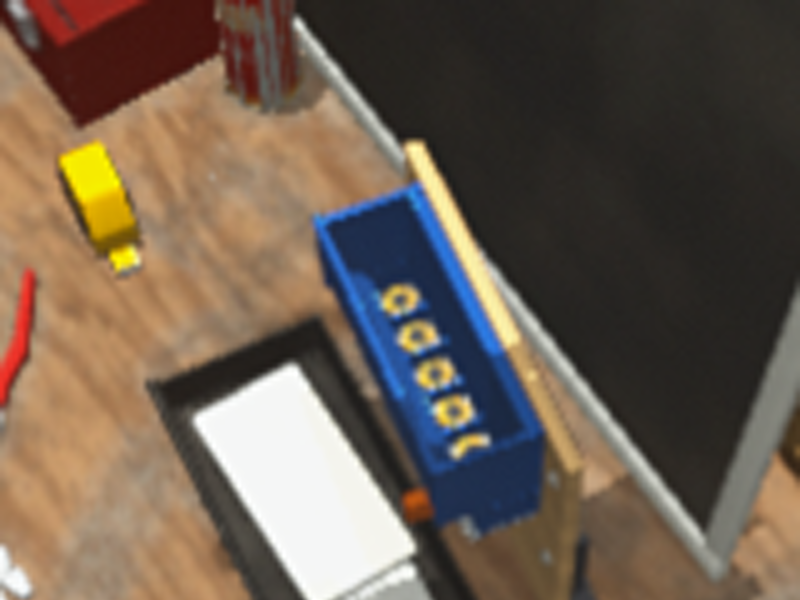

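Request:
{"op": "jog_arm", "data": {
  "increments": [0, 0, -2.5, 0, 1, 0, 0, -5, 0, 1, 0, 0, -5, 0, 1]
}}

```text
time: 2.2
eef_pos: [482.8, -0.1, 931.0]
ee_rot: [-0.0, 0.707, 0.707, 0.001]
force: [1.0, -0.3, -0.1]
gripper_width: 1.002
grip_force: 0.0
```

```bash
python3 - <<'E'
from station import telemetry, vision
s=telemetry.state();print({k:s[k] for k in('joint_pos','qd','eef_pos','ee_rot')})
E
```

```text
{'joint_pos': array([-0.02575196,  0.3647516 ,  0.08793089,  0.00317428,  2.68884211,
       -0.02284925]), 'qd': array([-0.00071882,  0.00084375,  0.0107216 ,  0.00018092, -0.00607273,
        0.00035551]), 'eef_pos': array([ 4.82824640e+02, -1.02380855e-01,  9.30973848e+02]), 'ee_rot': array([-4.54185971e-04,  7.07123648e-01,  7.07089572e-01,  5.26145890e-04])}
```

Request:
{"op": "jog_arm", "data": {
  "increments": [0, 0, 1, 0, 1, 0, 0, 1, 0, 1]
}}

```text
time: 2.45
eef_pos: [484.7, -0.1, 901.4]
ee_rot: [-0.005, 0.707, 0.707, -0.004]
force: [0.8, -0.4, -0.4]
gripper_width: 0.997
grip_force: 0.0
```

```bash
python3 - <<'E'
from station import telemetry, vision
s=telemetry.state();print({k:s[k] for k in('joint_pos','qd','eef_pos','ee_rot')})
E
```

```text
{'joint_pos': array([-2.56963267e-02,  2.69847031e-01,  3.31653332e-01,  2.46863146e-03,
        2.55240674e+00, -2.35240814e-02]), 'qd': array([ 4.18071342e-04,  2.40512765e-02, -2.18416444e-01,  1.83880863e-03,
        6.81749519e-02, -5.61721864e-05]), 'eef_pos': array([ 4.84749772e+02, -1.30197693e-01,  9.01440422e+02]), 'ee_rot': array([-0.00493687,  0.70713856,  0.70704785, -0.00374398])}
```

Request:
{"op": "jog_arm", "data": {
  "increments": [2, -0.5, 1.5, 0, 1, 4.2, -1.2, 3, 0, 1, 6.5, -2, 4.5, 0, 1, 9, -3, 6, 0, 1, 11, -4, 6, 0, 1]
}}

```text
time: 3.08
eef_pos: [392.6, 257.7, 760.3]
ee_rot: [-0.001, 0.707, 0.707, 0.0]
force: [0.6, -0.1, 0.7]
gripper_width: 0.999
grip_force: 0.0
```

Request:
{"op": "jog_arm", "data": {
  "increments": [2, -1.4, 0, 0, 1, 4, -3, 0, 0, 1, 6, -5, 0, 0, 1, 7, -7.2, 0, 0, 1, 8, -9.4, 0, 0, 1]
}}

```text
time: 3.7
eef_pos: [160.7, 455.9, 762.2]
ee_rot: [-0.001, 0.707, 0.707, 0.001]
force: [0.3, 0.1, -0.7]
gripper_width: 0.997
grip_force: 0.0
```

```bash
cat > st.py <<'E'
from station import telemetry
import numpy as np
from scipy.spatial.transform import Rotation as R
s=telemetry.state(); q=s['ee_rot']
print('t',s['time'],'q',s['joint_pos'].round(3),'qd',s['qd'].round(2),'p',s['eef_pos'].round(1),'F',s['force'].round(1),'w',s['gripper_width'])
print(R.from_quat(q,scalar_first=True).as_matrix().round(3))
E
python3 st.py
```

```text
t 3.7 q [1.207e+00 5.800e-02 9.410e-01 1.000e-03 2.140e+00 1.207e+00] qd [ 1.04  0.02 -0.03 -0.   -0.    1.03] p [160.7 455.9 762.2] F [ 0.3  0.1 -0.7] w 0.9974148364253728
[[ 0.     1.     0.   ]
 [ 1.    -0.     0.003]
 [ 0.003  0.    -1.   ]]
```

Request:
{"op": "jog_arm", "data": {
  "increments": [0, 0, 0, 1.7, 1, 0, 0, 0, 3.4, 1, 0, 0, 0, 5.1, 1, 0, 0, 0, 6.8, 1, 0, 0, 0, 8.5, 1]
}}

```text
time: 4.32
eef_pos: [162.4, 454.9, 762.6]
ee_rot: [-0.002, 0.944, 0.331, 0.001]
force: [0.2, -0.3, -0.2]
gripper_width: 1.003
grip_force: 0.0
```

Request:
{"op": "jog_arm", "data": {
  "increments": [0, 0, 0, 1.7, 1, 0, 0, 0, 3.4, 1, 0, 0, 0, 5.1, 1, 0, 0, 0, 6.8, 1, 0, 0, 0, 8.5, 1]
}}

```text
time: 4.95
eef_pos: [249.1, 398.9, 762.6]
ee_rot: [-0.0, 1.0, 0.009, 0.001]
force: [0.7, -0.7, -0.6]
gripper_width: 1.002
grip_force: 0.0
```

```bash
python3 st.py
```

```text
t 4.95 q [ 9.880e-01  3.500e-02  9.640e-01 -2.000e-03  2.140e+00  2.541e+00] qd [-0.52 -0.09  0.08  0.   -0.    0.  ] p [249.1 398.9 762.6] F [ 0.7 -0.7 -0.6] w 1.0015923965235825
[[ 1.     0.018  0.003]
 [ 0.018 -1.     0.001]
 [ 0.003 -0.001 -1.   ]]
```

```bash
python3 - <<'E'
import cv2
a=cv2.imread("pics/side1_raw.png")
cv2.imwrite("pics/side1.png",cv2.resize(a[170:290,220:350],(650,600),interpolation=cv2.INTER_CUBIC))
E
python3 st.py
```

```text
t 4.95 q [ 9.880e-01  3.500e-02  9.640e-01 -2.000e-03  2.140e+00  2.541e+00] qd [-0.52 -0.09  0.08  0.   -0.    0.  ] p [249.1 398.9 762.6] F [ 0.7 -0.7 -0.6] w 1.0015923965235825
[[ 1.     0.018  0.003]
 [ 0.018 -1.     0.001]
 [ 0.003 -0.001 -1.   ]]
```

View pics/side1.png

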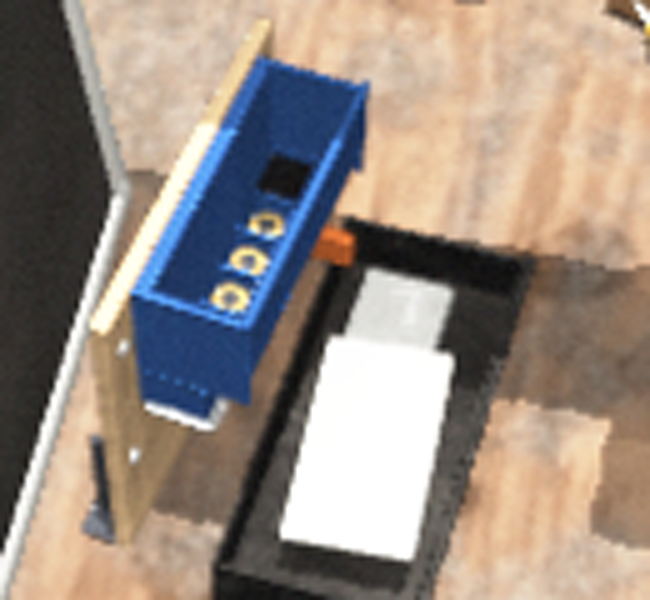

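Request:
{"op": "jog_arm", "data": {
  "increments": [0, 0, 0, 0, 1]
}}

```text
time: 5.08
eef_pos: [249.0, 398.5, 762.7]
ee_rot: [-0.001, 1.0, 0.009, 0.001]
force: [0.7, 0.4, 0.5]
gripper_width: 1.003
grip_force: 0.0
```

```bash
python3 st.py
```

```text
t 5.075 q [ 9.880e-01  3.400e-02  9.650e-01 -2.000e-03  2.139e+00  2.541e+00] qd [ 0.04 -0.    0.02  0.01 -0.01 -0.  ] p [249.  398.5 762.7] F [0.7 0.4 0.5] w 1.0027402855583327
[[ 1.     0.017  0.003]
 [ 0.017 -1.     0.002]
 [ 0.003 -0.002 -1.   ]]
```

Request:
{"op": "jog_arm", "data": {
  "increments": [0, 0, -2.5, 0, 1, 0, 0, -5, 0, 1, 0, 0, -5, 1.7, 1, 0, 0, -5, 3.4, 1, 0, 0, -5, 5.1, 1]
}}

```text
time: 5.7
eef_pos: [303.1, 381.0, 926.8]
ee_rot: [0.048, 0.986, -0.151, 0.056]
force: [-6.1, -8.5, 6.9]
gripper_width: 0.998
grip_force: 0.0
```

```bash
python3 st.py
```

```text
t 5.7 q [ 0.965  0.382  0.085 -0.333  2.69   2.541] qd [ 0.17  0.25 -0.   -1.12  0.    0.  ] p [303.1 381.  926.8] F [-6.1 -8.5  6.9] w 0.9975742454128733
[[ 0.948 -0.303  0.096]
 [-0.292 -0.95  -0.112]
 [ 0.125  0.078 -0.989]]
```

Request:
{"op": "jog_arm", "data": {
  "increments": [0, 0, 0, 0, 1]
}}

```text
time: 5.82
eef_pos: [303.7, 383.5, 924.8]
ee_rot: [0.049, 0.986, -0.148, 0.054]
force: [0.1, 0.2, -0.0]
gripper_width: 1.003
grip_force: 0.0
```

```bash
python3 st.py
```

```text
t 5.825 q [ 0.966  0.385  0.087 -0.328  2.69   2.54 ] qd [-0.01 -0.06 -0.06  0.06  0.03 -0.  ] p [303.7 383.5 924.8] F [ 0.1  0.2 -0. ] w 1.0025256453049922
[[ 0.95  -0.297  0.093]
 [-0.287 -0.951 -0.113]
 [ 0.122  0.081 -0.989]]
```

```bash
cat > cam.py <<'E'
import json,numpy as np,cv2
def proj(n,P,d=None):
    c=d or json.load(open(n+".json")); E=np.array(c["extrinsics"]); P=np.atleast_2d(P)
    X=(P-E[:3,3])@E[:3,:3]; s=np.c_[X[:,0],-X[:,1]]/(-X[:,2:3]); r2=(s**2).sum(1,keepdims=True)
    s=s*(1+c["k1"]*r2); return s*[c["fx"],c["fy"]]+[c["cx"],c["cy"]]
def pose(p,L): # x,y,yaw ; local pts
    c,s=np.cos(p[2]),np.sin(p[2]); L=np.atleast_2d(np.array(L,float))
    return np.c_[p[0]+c*L[:,0]-s*L[:,1],p[1]+s*L[:,0]+c*L[:,1],L[:,2]]
E
cat > fit.py <<'E'
from cam import *
from scipy.optimize import least_squares
sc=lambda a:np.array(a,float)/5+[190,130]; sd=lambda a:np.array(a,float)/5+[220,170]
f7=lambda a:np.array(a,float)*.7
H=[("scene",sc([[400,298],[418,335],[435,373],[455,410]]),[[0,y,138] for y in(75,45,15,-15)]),
   ("side",sd([[230,297],[250,260],[267,223],[285,172]]),[[0,15,138],[0,-15,138],[0,-45,138],[0,-75,151]]),
   ("side",sd([[268,20],[97,330]]),[[31,-125,239],[31,125,239]]),("scene",sc([[413,143]]),[[31,125,239]])]
T=[("scene",sc([[318,320],[150,383]]),[[66,140,51],[-60,140,51]]),("scene",f7([[369,396],[413,375]]),[[-60,-140,51],[66,-140,51]]),
   ("side",sd([[535,258]]),[[-60,-140,51]]),("side",f7([[432,425],[377,413]]),[[-60,140,51],[66,140,51]])]
for nm,S in(("hopper",H),("tray",T)):
    f=lambda p:np.concatenate([(proj(n,pose(p,L))-px).ravel() for n,px,L in S])
    r=least_squares(f,[650,0,0],loss="soft_l1"); print(nm,r.x.round(3)); print(f(r.x).round(1).reshape(-1,2).tolist())
    if nm=="hopper": h=r.x
    else:
        d=r.x-h;c,s=np.cos(h[2]),np.sin(h[2]);print("tray in hopper",c*d[0]+s*d[1],-s*d[0]+c*d[1],d[2])
# kinematics
D=np.array([[.4239,1.6307,1.0886,624.4,221.9],[.4752,.2063,2.4553,624.9,831.2],[.3648,.0879,2.6888,482.8,931],[.2698,.3317,2.5524,484.7,901.4],[.058,.941,2.140,483.4,762.2],[.034,.965,2.139,470,762.7]])
def k(p,q2,q3,q5):
    o,h,L1,L2,e,L3=p;a=q2+q3;b=a+q5
    return np.array([o+L1*np.sin(q2)+L2*np.sin(a)+e*np.cos(a)+L3*np.sin(b),h+L1*np.cos(q2)+L2*np.cos(a)-e*np.sin(a)+L3*np.cos(b)])
g=lambda p:np.concatenate([k(p,*d[:3])-d[3:] for d in D]+[[(p[0])*.01,(p[4])*.01,(p[5]-250)*.01]])
r=least_squares(g,[0,400,500,500,0,250]);print(r.x.round(1),g(r.x).round(1))
E
python3 fit.py
```

```text
hopper [ 6.15072e+02  4.98790e+01 -1.88000e-01]
[[-0.5, 0.0], [-0.6, 0.0], [-0.5, -0.1], [-0.9, 0.2], [-0.1, -0.5], [-0.3, -0.4], [-0.0, -0.2], [-0.0, 0.3], [-0.2, -2.5], [-0.7, -2.3], [-0.5, -1.7]]
tray [ 5.19216e+02  5.93530e+01 -1.27000e-01]
[[-0.3, -1.4], [-0.3, -0.1], [-4.9, -0.8], [0.2, -2.3], [0.5, -1.6], [1.2, -5.5], [-0.9, -8.9]]
tray in hopper -95.9381208100261 -8.597805020511299 0.061069058252855996
[2.000e-01 2.921e+02 5.629e+02 4.849e+02 7.750e+01 2.892e+02] [ 0.  -0.  -0.2  0.   0.  -0.   0.2  0.  -0.2 -0.1  0.   0.1  0.   0.8
  0.4]
```

```bash
cat > kin.py <<'E'
import numpy as np
from scipy.optimize import least_squares
from scipy.spatial.transform import Rotation as R
LO=np.array([-3,-.9,.09,-1.31,.11,-2.54]);HI=np.array([3,2.11,2.58,4.45,2.69,2.54])
def Rz(a):return R.from_euler('z',a)
def Ry(a):return R.from_euler('y',a)
K=None
def fk(q,p=None):
    o,h,L1,L2,e,L3=K if p is None else p
    A=Rz(q[0]);B=A*Ry(q[1]);C=B*Ry(q[2]);D=C*Rz(q[3])*Ry(q[4]);
    return np.array([0,0,h])+A.apply([o,0,0])+B.apply([0,0,L1])+C.apply([e,0,L2])+D.apply([0,0,L3]),D*Rz(q[5]+np.pi/2)
S=[([-.019,.4239,1.6307,0,1.0886,-.019],[624.4,0,221.9]),([-.019,.4752,.2063,0,2.4553,-.019],[624.9,0,831.2]),([-.0258,.36475,.0879,.0032,2.6888,-.0228],[482.8,-.1,931]),
([1.207,.058,.941,0.001,2.14,1.207],[160.7,455.9,762.2]),([.988,.034,.965,-.002,2.139,2.541],[249,398.5,762.7]),([.966,.385,.087,-.328,2.69,2.54],[303.7,383.5,924.8])]
f=lambda p:np.concatenate([fk(q,p)[0]-x for q,x in S]+[[p[0]*.001]])
r_=least_squares(f,[0,400,560,485,0,200]);K=r_.x
def solve(p,rot,q0,w):
    def c(q):
        a,b=fk(q);return np.r_[a-p,w*(rot.inv()*b).as_rotvec()]
    q0=np.clip(q0,LO+1e-6,HI-1e-6)
    return least_squares(c,q0,bounds=(LO,HI)).x
def call(q,rows,w=500):
    p,r=fk(q)
    for t in rows: q=solve(p+r.apply(np.array(t[:3])*25),r*Rz(np.radians(6*t[3])),q,w)
    return q
if __name__=="__main__":
    print(K.round(1),f(K).round(1)); print(fk(S[-1][0])[1].as_matrix().round(3))
    q=np.array([1.23,.05,.941,0,2.14,1.207+.9])
    for w in(200,500,1000,3000):
        a=call([1.2,.058,.941,0,2.14,1.207+.9],[[0,0,0,1.7*i] for i in range(1,6)],w); b=call(S[4][0],[[0,0,-2.5,0],[0,0,-5,0]]+[[0,0,-5,1.7*i] for i in(1,2,3)],w)
        c=call(S[1][0],[[0,0,-2.5*i,0] for i in(1,2,3)],w)
        print(w,a.round(3),b.round(3),c.round(3))
E
python3 kin.py
```

```text
[-1.000e-01  2.359e+02  5.613e+02  4.855e+02  7.700e+01  2.320e+02] [ -0.1 -11.9  -0.3  -1.5 -11.8   0.4  -1.2 -12.    0.3  11.   -4.4   0.1
   9.9  -6.5   0.2   2.    1.4  -0.7  -0. ]
[[ 0.95  -0.297  0.092]
 [-0.286 -0.951 -0.114]
 [ 0.122  0.082 -0.989]]
200 [ 1.17   0.073  0.918 -0.089  2.174  2.54 ] [ 1.06   0.353  0.186 -0.5    2.69   2.54 ] [-0.019  0.376  0.09   0.     2.283 -0.019]
500 [ 0.981  0.046  0.94  -0.044  2.161  2.54 ] [ 0.947  0.371  0.09  -0.422  2.69   2.54 ] [-0.019  0.422  0.09   0.     2.552 -0.019]
1000 [ 8.290e-01  1.000e-03  9.950e-01 -1.100e-02  2.144e+00  2.540e+00] [ 0.739  0.354  0.09  -0.246  2.69   2.54 ] [-0.019  0.431  0.09  -0.     2.598 -0.019]
3000 [ 0.753 -0.027  1.028  0.     2.139  2.54 ] [ 0.471  0.075  0.605 -0.011  2.457  2.54 ] [-0.019  0.434  0.09   0.     2.611 -0.019]
```

Request:
{"op": "jog_arm", "data": {
  "increments": [-2.4, 0, 0.5, -1.5, 1, -4.8, 0, 1, -3, 1, -7.2, 0, 1, -4.5, 1, -9.6, 0.1, 1, -6, 1, -12, 0.2, 1, -7, 1]
}}

```text
time: 6.45
eef_pos: [26.3, 457.2, 872.3]
ee_rot: [0.062, 0.972, 0.221, 0.038]
force: [0.7, 0.5, 0.7]
gripper_width: 0.998
grip_force: 0.0
```

```bash
python3 st.py
```

```text
t 6.45 q [ 1.557  0.201  0.516 -0.177  2.521  2.541] qd [ 0.91  0.19 -0.13  0.06  0.07  0.06] p [ 26.3 457.2 872.3] F [0.7 0.5 0.7] w 0.9977069773072569
[[ 0.899  0.426  0.101]
 [ 0.435 -0.894 -0.104]
 [ 0.046  0.138 -0.989]]
```

```bash
python3 - <<'E'
s=open('kin.py').read()
s=s.replace("o,h,L1,L2,e,L3=K if p is None else p","o,h,L1,L2,e,L3,l=K if p is None else p").replace("A.apply([o,0,0])","A.apply([o,l,0])").replace("485,0,200]","485,0,200,12]")
s=s.replace("([.966","([1.557,.201,.516,-.177,2.521,2.541],[26.3,457.2,872.3]),([.966")
s=s.replace("    for t in rows:","    for t in rows:\n     if 1:")
open('kin.py','w').write(s)
E
cat > search.py <<'E'
import sys,itertools
from kin import *
print(K.round(1),np.abs(f(K)).max())
from station import telemetry
q0=telemetry.state()['joint_pos']
res=[]
for w in(400,):
  for d in itertools.product((-5,0,5),(-5,0,5),(-5,0,5),(0,5)):
    q=call(q0,[np.array(d)*.5,d],w); p,r=fk(q); z=r.as_matrix()[:,2]
    res.append((np.dot(z,[.631,-.12,-.766]),w,d,q.round(2),p.round(0),z.round(3)))
for x in sorted(res,key=lambda x:-x[0])[:10]: print(*x)
E
python3 search.py
```

```text
[-1.000e-01  3.132e+02  5.632e+02  4.849e+02  7.750e+01  3.105e+02
  1.190e+01] 0.15891424837568024
0.9621116981656052 400 (-5, -5, 0, 5) [ 1.88  0.49  0.09 -0.87  2.69  2.54] [-71. 521. 890.] [ 0.397 -0.146 -0.906]
0.9617009420811576 400 (-5, -5, -5, 5) [ 1.92  0.43  0.09 -0.92  2.69  2.54] [-73. 479. 924.] [ 0.4   -0.084 -0.912]
0.9574439289368364 400 (-5, -5, 5, 5) [ 1.84  0.57  0.09 -0.81  2.69  2.54] [-67. 569. 843.] [ 0.391 -0.223 -0.893]
0.9490227776839585 400 (-5, 0, 0, 5) [ 1.82  0.34  0.17 -0.83  2.69  2.54] [-22. 446. 940.] [ 0.358 -0.099 -0.928]
0.9461255511375006 400 (-5, 0, -5, 5) [ 1.89  0.32  0.09 -0.93  2.69  2.54] [-37. 417. 971.] [ 0.371 -0.006 -0.929]
0.9342189732003675 400 (0, -5, -5, 5) [ 1.71  0.44  0.09 -0.74  2.69  2.54] [ 11. 505. 909.] [ 0.314 -0.136 -0.94 ]
0.9302021951533932 400 (-5, 5, -5, 5) [ 1.76  0.12  0.29 -0.8   2.69  2.54] [ 27. 316. 994.] [ 0.322 -0.015 -0.947]
0.927197015204604 400 (0, -5, 0, 5) [ 1.67  0.51  0.09 -0.69  2.69  2.54] [ 22. 546. 872.] [ 0.299 -0.202 -0.933]
0.9202019211196406 400 (5, -5, -5, 5) [ 1.53  0.46  0.09 -0.57  2.58  2.54] [102. 550. 892.] [ 0.284 -0.071 -0.956]
0.918477342783128 400 (0, 0, -5, 5) [ 1.62  0.35  0.09 -0.69  2.69  2.54] [ 51. 446. 953.] [ 0.282 -0.06  -0.958]
```

Request:
{"op": "jog_arm", "data": {
  "increments": [-1.7, -1.7, 0, 1.7, 1, -3.4, -3.4, 0, 3.4, 1, -5, -5, 0, 5, 1, -5, -5, 0, 5, 1]
}}

```text
time: 6.95
eef_pos: [30.1, 510.0, 905.0]
ee_rot: [0.077, 0.986, 0.041, 0.142]
force: [-0.6, -0.2, -0.1]
gripper_width: 1.0
grip_force: 0.0
```

```bash
python3 st.py; python3 search.py
```

```text
t 6.95 q [ 1.655  0.447  0.086 -0.678  2.69   2.541] qd [-0.12 -0.05  0.   -0.37 -0.   -0.  ] p [ 30.1 510.  905. ] F [-0.6 -0.2 -0.1] w 1.000237439281793
[[ 0.956  0.058  0.287]
 [ 0.102 -0.985 -0.141]
 [ 0.274  0.164 -0.948]]
[-1.000e-01  3.132e+02  5.632e+02  4.849e+02  7.750e+01  3.105e+02
  1.190e+01] 0.15891424837568024
0.9893956130658699 400 (-5, 0, -5, 5) [ 1.94  0.44  0.09 -1.31  2.69  2.54] [-46. 454. 944.] [ 0.521 -0.183 -0.834]
0.9892431413726976 400 (5, -5, -5, 5) [ 1.59  0.47  0.09 -1.    2.49  2.54] [137. 536. 921.] [ 0.513 -0.139 -0.847]
0.9862321619527101 400 (-5, 5, 0, 5) [ 1.91  0.37  0.09 -1.31  2.69  2.54] [-18. 412. 973.] [ 0.496 -0.143 -0.856]
0.985640281713028 400 (0, -5, -5, 5) [ 1.75  0.5   0.09 -1.16  2.61  2.54] [ 38. 522. 911.] [ 0.513 -0.22  -0.83 ]
0.9847089830358127 400 (-5, 0, 0, 5) [ 1.89  0.49  0.09 -1.3   2.69  2.54] [-34. 485. 921.] [ 0.523 -0.246 -0.816]
0.9844956507483038 400 (-5, -5, -5, 5) [ 1.92  0.54  0.09 -1.31  2.69  2.54] [-57. 511. 897.] [ 0.545 -0.269 -0.795]
0.9841458292135642 400 (-5, 5, -5, 5) [ 1.96  0.33  0.09 -1.31  2.69  2.54] [-28. 388. 987.] [ 0.49  -0.088 -0.867]
0.9828887117330254 400 (-5, 5, 5, 5) [ 1.84  0.42  0.09 -1.29  2.69  2.54] [ -0. 446. 951.] [ 0.492 -0.21  -0.845]
0.9774917132169816 400 (0, 5, -5, 5) [ 1.79  0.3   0.09 -1.27  2.69  2.54] [ 37. 372. 996.] [ 0.455 -0.127 -0.881]
0.9753596252181033 400 (0, 0, -5, 5) [ 1.76  0.41  0.09 -1.21  2.69  2.54] [ 32. 445. 951.] [ 0.456 -0.212 -0.864]
```

Request:
{"op": "jog_arm", "data": {
  "increments": [1.7, -1.7, -1.7, 1.7, 1, 3.4, -3.4, -3.4, 3.4, 1, 5, -5, -5, 5, 1, 5, -5, -5, 5, 1]
}}

```text
time: 7.45
eef_pos: [140.0, 437.2, 944.1]
ee_rot: [0.083, 0.961, -0.181, 0.193]
force: [0.3, -0.4, -0.7]
gripper_width: 1.003
grip_force: 0.0
```

```bash
python3 st.py; python3 search.py
```

```text
t 7.45 q [ 1.48   0.395  0.086 -0.973  2.69   2.54 ] qd [-0.38 -0.22 -0.   -0.09  0.   -0.  ] p [140.  437.2 944.1] F [ 0.3 -0.4 -0.7] w 1.0034319026084741
[[ 0.86  -0.38   0.341]
 [-0.316 -0.921 -0.23 ]
 [ 0.402  0.09  -0.911]]
[-1.000e-01  3.132e+02  5.632e+02  4.849e+02  7.750e+01  3.105e+02
  1.190e+01] 0.15891424837568024
0.9849923063629755 400 (5, -5, -5, 0) [ 1.38  0.39  0.09 -0.92  2.45  2.5 ] [239. 466. 959.] [ 0.491 -0.113 -0.864]
0.9842814643653861 400 (-5, 5, -5, 0) [ 1.9   0.34  0.09 -1.31  2.69  2.54] [ -9. 392. 985.] [ 0.487 -0.119 -0.866]
0.9818797785835471 400 (0, -5, -5, 0) [ 1.54  0.44  0.09 -1.01  2.54  2.54] [151. 499. 935.] [ 0.476 -0.164 -0.864]
0.9814833108992473 400 (-5, -5, -5, 0) [ 1.7   0.5   0.09 -1.12  2.6   2.54] [ 65. 525. 908.] [ 0.494 -0.231 -0.838]
0.9785269851076397 400 (-5, 5, 0, 0) [ 1.8   0.3   0.23 -1.23  2.69  2.54] [ 27. 391. 967.] [ 0.476 -0.226 -0.85 ]
0.9775982880424353 400 (-5, 0, -5, 0) [ 1.79  0.42  0.09 -1.23  2.69  2.54] [ 18. 454. 945.] [ 0.468 -0.217 -0.857]
0.976130423673639 400 (5, 0, -5, 0) [ 1.41  0.31  0.09 -1.07  2.57  2.35] [198. 375. 994.] [ 0.451 -0.167 -0.877]
0.9756534033859161 400 (0, 5, -5, 0) [ 1.71  0.26  0.1  -1.31  2.69  2.4 ] [  72.  338. 1010.] [ 0.447 -0.15  -0.882]
0.9727607558779328 400 (5, -5, -5, 5) [ 1.39  0.41  0.09 -1.28  2.49  2.54] [246. 416. 975.] [ 0.528 -0.327 -0.784]
0.9723223030044721 400 (-5, 5, -5, 5) [ 1.66  0.31  0.09 -1.31  2.69  2.54] [ 87. 362. 996.] [ 0.442 -0.205 -0.873]
```

```bash
cat > s2.py <<'E'
from kin import *
from station import telemetry
import sys
for w in(400,600,800,1200,2000):
    q=call([1.655,.447,.09,-.678,2.69,2.54],[np.array([5,-5,-5,5])*k for k in(.34,.68,1)],w);print(w,q.round(3))
q0=telemetry.state()['joint_pos'];rng=np.random.default_rng(0);res=[]
W=float(sys.argv[1]) if len(sys.argv)>1 else 800
goal=np.array([.631,-.12,-.766])
for i in range(250):
    a=np.r_[rng.integers(-10,11,3),rng.integers(-7,1)];b=np.r_[rng.integers(-6,7,3),rng.integers(0,7)]
    q1=call(q0,[a*.5,a],W);q=call(q1,[b*.5,b],W);p,r=fk(q);z=r.as_matrix()[:,2]
    if p[2]>250 and np.hypot(*p[:2])>300: res.append((z@goal,a,b,q1.round(2),q.round(2),p.round(0),z.round(3)))
for x in sorted(res,key=lambda x:-x[0])[:6]: print(*x)
E
time python3 s2.py 800
```

```text
400 [ 1.589  0.474  0.09  -1.004  2.492  2.54 ]
600 [ 1.516  0.453  0.09  -0.972  2.587  2.54 ]
800 [ 1.465  0.426  0.09  -0.942  2.621  2.54 ]
1200 [ 1.391  0.383  0.09  -0.892  2.646  2.54 ]
2000 [ 1.315  0.341  0.09  -0.836  2.661  2.54 ]
0.9926843937651797 [ -9   8 -10  -3] [-5 -3  0  2] [ 1.99  0.31  0.21 -1.12  2.69  2.54] [ 2.03  0.44  0.09 -1.31  2.69  2.54] [-87. 447. 944.] [ 0.535 -0.133 -0.834]
0.9862650125523278 [-9  8 -6 -5] [-2  0 -2  4] [ 1.95  0.23  0.38 -0.88  2.69  2.54] [ 1.98  0.37  0.09 -1.28  2.69  2.54] [-50. 415. 970.] [ 0.499 -0.101 -0.861]
0.9846786169892396 [-9  1 -6 -3] [-6  5  6  1] [ 1.84  0.47  0.09 -0.99  2.69  2.54] [ 1.93  0.42  0.15 -1.15  2.69  2.54] [-56. 462. 929.] [ 0.491 -0.17  -0.854]
0.9825802950278976 [-5  4 -3 -5] [-5  3 -6  3] [ 1.8   0.22  0.41 -0.77  2.69  2.54] [ 1.95  0.26  0.24 -1.18  2.69  2.54] [-26. 370. 978.] [ 0.479 -0.11  -0.871]
0.9824639001869312 [ -3   2 -10  -4] [-4 -3 -5  5] [ 1.75  0.33  0.14 -1.06  2.69  2.28] [ 1.82  0.37  0.09 -1.31  2.69  2.54] [ 17. 413. 972.] [ 0.483 -0.185 -0.856]
0.9809970978122176 [-7  5 -2  0] [-3 -2 -3  1] [ 1.77  0.37  0.1  -1.23  2.69  2.54] [ 1.81  0.4   0.09 -1.31  2.69  2.54] [ 19. 434. 959.] [ 0.486 -0.22  -0.846]
real	0m27.506s
user	0m28.037s
sys	0m0.139s
```

Request:
{"op": "jog_arm", "data": {
  "increments": [-2.25, 2, -2.5, -0.8, 1, -4.5, 4, -5, -1.5, 1, -6.75, 6, -7.5, -2.3, 1, -9, 8, -10, -3, 1, -9, 8, -10, -3, 1]
}}

```text
time: 8.07
eef_pos: [20.6, 442.6, 954.7]
ee_rot: [0.071, 0.973, -0.016, 0.219]
force: [0.5, 0.1, 0.3]
gripper_width: 1.002
grip_force: 0.0
```

Request:
{"op": "jog_arm", "data": {
  "increments": [-2, -1.2, 0, 1, 1, -4, -2.4, 0, 2, 1, -5, -3, 0, 2, 1]
}}

```text
time: 8.45
eef_pos: [-32.8, 478.8, 926.8]
ee_rot: [0.079, 0.957, -0.087, 0.264]
force: [0.4, 0.1, 0.1]
gripper_width: 1.002
grip_force: 0.0
```

```bash
python3 st.py; python3 s2.py 700
```

```text
t 8.45 q [ 1.88   0.463  0.086 -1.21   2.69   2.541] qd [ 0.08  0.04 -0.   -0.04  0.    0.  ] p [-32.8 478.8 926.8] F [0.4 0.1 0.1] w 1.0022501692405716
[[ 0.845 -0.209  0.492]
 [-0.125 -0.972 -0.198]
 [ 0.52   0.105 -0.848]]
400 [ 1.589  0.474  0.09  -1.004  2.492  2.54 ]
600 [ 1.516  0.453  0.09  -0.972  2.587  2.54 ]
800 [ 1.465  0.426  0.09  -0.942  2.621  2.54 ]
1200 [ 1.391  0.383  0.09  -0.892  2.646  2.54 ]
2000 [ 1.315  0.341  0.09  -0.836  2.661  2.54 ]
0.9989140091361239 [-9  1 -6 -3] [-6  5  6  1] [ 2.19  0.57  0.09 -1.16  2.69  2.54] [ 2.28  0.57  0.09 -1.31  2.69  2.54] [-249.  474.  877.] [ 0.626 -0.083 -0.775]
0.998569773088883 [ -6   6 -10  -3] [ 2 -4  4  3] [ 2.28  0.42  0.18 -1.25  2.69  2.54] [ 2.03  0.49  0.09 -1.3   2.59  2.54] [-89. 502. 927.] [ 0.607 -0.087 -0.79 ]
0.9983741786430215 [ 9 -6 -3  0] [ 6 -5 -5  0] [ 1.57  0.45  0.09 -1.07  2.48  2.4 ] [ 1.48  0.45  0.09 -1.01  2.35  2.36] [225. 531. 950.] [ 0.601 -0.091 -0.794]
0.9980717385197428 [-5 -6 -6 -7] [-6 -4 -2  5] [ 2.    0.59  0.09 -0.99  2.64  2.16] [ 2.17  0.64  0.09 -1.22  2.69  2.54] [-224.  533.  834.] [ 0.616 -0.174 -0.769]
0.9975712533709868 [ 5 -9 -8 -4] [-6 -4 -3  2] [ 1.75  0.5   0.09 -1.07  2.5   2.15] [ 1.98  0.59  0.09 -1.1   2.56  2.54] [-100.  586.  856.] [ 0.58  -0.116 -0.806]
0.9975372832243282 [  3 -10  -3  -2] [ 6  2 -5  4] [ 1.71  0.57  0.09 -0.97  2.48  2.44] [ 1.62  0.43  0.09 -1.14  2.46  2.54] [143. 503. 957.] [ 0.579 -0.129 -0.805]
```

Request:
{"op": "jog_arm", "data": {
  "increments": [-2.3, 0.3, -1.5, -0.8, 1, -4.6, 0.5, -3, -1.5, 1, -6.9, 0.8, -4.5, -2.3, 1, -9, 1, -6, -3, 1]
}}

```text
time: 8.95
eef_pos: [-176.0, 509.7, 876.2]
ee_rot: [0.087, 0.956, 0.077, 0.269]
force: [0.3, 0.2, -0.2]
gripper_width: 0.999
grip_force: 0.0
```

Request:
{"op": "jog_arm", "data": {
  "increments": [-2, 1.7, 2, 0.5, 1, -4, 3.4, 4, 1, 1, -6, 5, 6, 1, 1]
}}

```text
time: 9.32
eef_pos: [-179.6, 489.9, 891.6]
ee_rot: [0.074, 0.952, 0.039, 0.294]
force: [0.7, -0.9, 0.1]
gripper_width: 0.999
grip_force: 0.0
```

```bash
python3 st.py; python3 s2.py 700|tail -6
```

```text
t 9.325 q [ 2.145  0.538  0.086 -1.229  2.69   2.541] qd [ 0.02 -0.06 -0.   -0.02 -0.    0.  ] p [-179.6  489.9  891.6] F [ 0.7 -0.9  0.1] w 0.9992170990685512
[[ 0.824  0.031  0.566]
 [ 0.118 -0.986 -0.118]
 [ 0.555  0.164 -0.816]]
0.9996309880773031 [ 8 -9  1 -1] [-5 -2  0  2] [ 1.8   0.61  0.09 -1.    2.41  2.39] [ 1.9   0.66  0.09 -1.09  2.46  2.54] [-53. 651. 824.] [ 0.632 -0.113 -0.767]
0.9995937421143116 [ 0 -6  4 -4] [ 5 -1 -3  6] [ 1.98  0.58  0.29 -0.86  2.47  2.41] [ 1.87  0.61  0.09 -1.15  2.48  2.54] [-22. 617. 860.] [ 0.632 -0.131 -0.764]
0.9994685457409436 [  0 -10   3   0] [ 1  4 -1  0] [ 1.93  0.7   0.09 -1.03  2.47  2.54] [ 1.96  0.52  0.26 -1.05  2.5   2.54] [-78. 583. 850.] [ 0.616 -0.127 -0.777]
0.9994287051229369 [-3  5 10 -6] [-5 -3 -4  5] [ 2.04 -0.06  1.3  -0.61  2.24  2.54] [ 2.25  0.41  0.36 -1.14  2.69  2.54] [-204.  429.  885.] [ 0.618 -0.135 -0.774]
0.9994055761311362 [ -1 -10   1  -1] [3 6 0 4] [ 2.    0.71  0.09 -1.    2.49  2.54] [ 1.94  0.53  0.09 -1.29  2.56  2.54] [-44. 535. 913.] [ 0.623 -0.141 -0.769]
0.9993803117900651 [10 -8 -4  0] [-3  2 -2  5] [ 1.85  0.54  0.09 -1.09  2.43  2.42] [ 1.87  0.44  0.09 -1.31  2.53  2.54] [ 20. 489. 961.] [ 0.616 -0.108 -0.78 ]
```

Request:
{"op": "jog_arm", "data": {
  "increments": [1.6, -1.8, 0.2, -0.2, 1, 3.2, -3.6, 0.4, -0.4, 1, 4.8, -5.4, 0.6, -0.6, 1, 6.4, -7.2, 0.8, -0.8, 1, 8, -9, 1, -1, 1]
}}

```text
time: 9.95
eef_pos: [-19.5, 621.9, 856.0]
ee_rot: [0.079, 0.947, 0.092, 0.297]
force: [-0.4, 0.4, -0.2]
gripper_width: 1.001
grip_force: 0.0
```

```bash
python3 st.py; python3 s2.py 700|tail -6
```

```text
t 9.95 q [ 1.849  0.594  0.086 -1.033  2.477  2.39 ] qd [-0.35  0.1   0.    0.24 -0.25 -0.21] p [-19.5 621.9 856. ] F [-0.4  0.4 -0.2] w 1.0007055550042243
[[ 0.806  0.128  0.578]
 [ 0.221 -0.971 -0.095]
 [ 0.549  0.204 -0.811]]
0.999601703725342 [-7  5 -2  0] [-3 -2 -3  1] [ 2.16  0.51  0.18 -1.15  2.66  2.54] [ 2.24  0.6   0.09 -1.29  2.69  2.54] [-241.  492.  866.] [ 0.626 -0.112 -0.772]
0.9996015992867358 [-9  1 -6 -3] [-6  5  6  1] [ 2.22  0.64  0.09 -1.07  2.65  2.37] [ 2.32  0.46  0.35 -1.06  2.69  2.54] [-263.  437.  854.] [ 0.626 -0.112 -0.772]
0.999499848564023 [ 5  0  4 -1] [-4 -5 -6  4] [ 1.61  0.51  0.27 -0.87  2.29  2.27] [ 1.83  0.62  0.09 -1.11  2.42  2.54] [  8. 641. 855.] [ 0.639 -0.105 -0.762]
0.9994646070606839 [-2 -1 -1  0] [-4  0 -6  2] [ 1.92  0.62  0.09 -1.02  2.5   2.48] [ 2.12  0.59  0.09 -1.28  2.6   2.54] [-168.  540.  872.] [ 0.642 -0.106 -0.759]
0.9994034448724765 [-6 -8 -2 -2] [-3  4 -6  6] [ 1.99  0.78  0.09 -0.87  2.41  2.52] [ 2.08  0.58  0.09 -1.31  2.61  2.54] [-141.  538.  880.] [ 0.642 -0.137 -0.755]
0.9993631474081373 [-6  2  0 -3] [-6  2 -2  5] [ 2.05  0.4   0.56 -0.8   2.43  2.54] [ 2.21  0.57  0.09 -1.31  2.69  2.54] [-211.  486.  883.] [ 0.612 -0.119 -0.782]
```

Request:
{"op": "jog_arm", "data": {
  "increments": [-1.5, -1.7, -2, 1.4, 1, -3, -3.4, -4, 2.8, 1, -4, -5, -6, 4, 1, -4, -5, -6, 4, 1]
}}

```text
time: 10.45
eef_pos: [-53.9, 560.1, 894.1]
ee_rot: [0.06, 0.933, -0.059, 0.351]
force: [0.5, 0.5, -0.5]
gripper_width: 0.996
grip_force: 0.0
```

```bash
python3 st.py
```

```text
t 10.45 q [ 1.949  0.567  0.086 -1.301  2.541  2.541] qd [-0.01 -0.23  0.   -0.21  0.14 -0.  ] p [-53.9 560.1 894.1] F [ 0.5  0.5 -0.5] w 0.9964203811291962
[[ 0.747 -0.152  0.647]
 [-0.068 -0.986 -0.154]
 [ 0.661  0.071 -0.747]]
```

```bash
cat > plan.py <<'E'
from kin import *
from cam import proj
from station import telemetry
from scipy.optimize import least_squares as ls
H=(615.07,49.88,-.188)
def h2w(v):
    c,s=np.cos(H[2]),np.sin(H[2]);return np.array([H[0]+c*v[0]-s*v[1],H[1]+s*v[0]+c*v[1],v[2]])
def w2h(p):
    c,s=np.cos(H[2]),np.sin(H[2]);d=np.array(p[:2])-H[:2];return np.array([c*d[0]+s*d[1],-s*d[0]+c*d[1],p[2]])
def step(tgt,yaw=0): # world delta in tool units from the measured pose
    s=telemetry.state();r=R.from_quat(s['ee_rot'],scalar_first=True)
    return (r.inv().apply(np.array(tgt)-s['eef_pos'])/25).round(2),r
E
python3 - <<'E'
from plan import *
for nm,px,z in(("tape",(190+100/5,130+215/5),30),("wrench",(.7*268,.7*350),0),("pliers",(.7*268,.7*310),0),("jar",(.7*475,.7*485),95),("spray",(190+265/5,130+95/5),0)):
    print(nm,ls(lambda x:(proj("scene",[x[0],x[1],z])-px).ravel(),[600,0]).x.round(0))
s=telemetry.state();r=R.from_quat(s['ee_rot'],scalar_first=True)*Rz(np.radians(3));q=s['joint_pos'];p=s['eef_pos']
print(r.as_matrix().round(3))
W=[p,[200,450,650],[400,150,350],h2w([-190,-8,150]),h2w([-190,-8,25]),h2w([-105,-8,25]),h2w([-190,-8,150]),h2w([-90,-60,110]),h2w([-29,-60,106]),h2w([-29,70,106])]
for a,b in zip(W,W[1:]):
    for k in(.33,.67,1):
        t=np.array(a)+(np.array(b)-a)*k;q=solve(t,r,q,700);e=np.linalg.norm(fk(q)[0]-t)
    print(t.round(1),q.round(2),round(e,2))
E
```

```text
tape [520. 358.]
wrench [321. 164.]
pliers [371. 259.]
jar [ 524. -376.]
spray [684. 404.]
[[ 0.738 -0.191  0.647]
 [-0.119 -0.981 -0.154]
 [ 0.664  0.036 -0.747]]
[200. 450. 650.] [ 1.25  0.02  1.09 -0.7   1.89  2.54] 185.85
[400 150 350] [ 0.49 -0.31  2.22 -0.6   0.76  2.54] 58.77
[426.9  77.5 150. ] [ 0.12 -0.07  2.43 -0.77  0.21  2.54] 98.24
[426.9  77.5  25. ] [ 0.06  0.09  2.41 -0.8   0.11  2.54] 166.52
[510.4  61.6  25. ] [ 0.05  0.3   2.21 -0.81  0.11  2.54] 140.36
[426.9  77.5 150. ] [ 0.12 -0.07  2.43 -0.77  0.21  2.54] 98.24
[515.4   7.8 110. ] [-0.02  0.18  2.27 -0.86  0.11  2.54] 90.38
[575.4  -3.6 106. ] [-0.03  0.3   2.15 -0.87  0.11  2.54] 79.2
[599.7 124.1 106. ] [ 0.18  0.35  2.03 -0.72  0.24  2.54] 95.62
```

```bash
cat > ik.py <<'E'
from plan import *
s=telemetry.state();r0=R.from_quat(s['ee_rot'],scalar_first=True)*Rz(np.radians(3))
def ms(t,r,n=0):
    best=None
    for q5 in(.2,.8,1.5):
      for q6 in(1.57,-1.57,0):
        q=solve(np.array(t,float),r,[np.arctan2(t[1],t[0]),.4,1.6,0,q5,q6],700);a,b=fk(q);e=np.r_[np.linalg.norm(a-t),np.degrees((r.inv()*b).magnitude())]
        if best is None or e.sum()<best[1].sum(): best=(q,e)
    return best[0].round(2),best[1].round(1)
if __name__=="__main__":
    for t in([200,450,650],[400,150,350],[450,100,350],h2w([-190,-8,150]),h2w([-190,-8,25]),h2w([-165,-8,25]),h2w([-105,-8,25]),h2w([-90,-60,110]),h2w([-33,-60,106]),h2w([-33,70,106])):
        print(np.round(t),*ms(t,r0),*ms(t,r0*Rz(-np.radians(60))))
E
python3 ik.py
```

```text
[200 450 650] [ 1.25  0.02  1.09 -0.7   1.89  2.54] [185.8  11. ] [ 1.55  0.01  1.39 -0.74  1.84  2.08] [0. 0.]
[400 150 350] [ 0.49 -0.31  2.22 -0.6   0.76  2.54] [58.8  3.8] [ 0.74 -0.22  2.24 -0.82  0.85  1.92] [0. 0.]
[450 100 350] [ 0.39 -0.24  2.21 -0.64  0.66  2.54] [25.3  1.7] [ 0.49 -0.2   2.23 -0.77  0.68  1.71] [0. 0.]
[427.  78. 150.] [ 0.81  0.14  2.45 -1.31  0.66 -2.54] [90.1  3.9] [ 0.49  0.07  2.41 -1.31  0.46  2.36] [53.9  3. ]
[427.  78.  25.] [ 0.46  0.73  2.49  3.78  0.79 -1.55] [0. 0.] [ 0.46  0.77  2.51  3.74  0.84 -2.54] [10.9  0.7]
[451.  73.  25.] [ 0.41  0.71  2.46  3.76  0.75 -1.6 ] [0. 0.] [ 0.41  0.79  2.49  3.69  0.85 -2.54] [20.5  1.4]
[510.  62.  25.] [ 0.3   0.69  2.35  3.74  0.65 -1.71] [0. 0.] [ 0.29  0.81  2.42  3.57  0.82 -2.54] [39.6  3.4]
[515.   8. 110.] [ 0.14  0.43  2.38  3.76  0.43 -1.91] [0. 0.] [-0.08  0.43  2.4   3.16  0.41 -2.54] [38.4  5.8]
[571.  -3. 106.] [-0.03  0.29  2.16 -0.87  0.11  2.54] [80.1  6.2] [-0.09  0.46  2.29  3.14  0.33 -2.54] [38.1  5.6]
[596. 125. 106.] [ 0.18  0.34  2.04 -0.72  0.24  2.54] [96.7  8.8] [ 0.39  0.42  2.06 -1.31  0.4   2.28] [49.7  4. ]
```

```bash
cat > ik2.py <<'E'
from ik import *
for dy in(-180,):
  r=r0*Rz(np.radians(dy))
  for t in([200,450,650],[450,100,350],h2w([-190,-8,150]),h2w([-190,-8,25]),h2w([-165,-8,25]),h2w([-105,-8,25]),h2w([-90,-60,110]),h2w([-33,-60,106]),h2w([-33,5,106]),h2w([-33,70,106])):
    print(np.round(t))
    for L in (41.7,38,35):
        z=r.as_matrix()[:,2];ax=np.cross(z,[0,0,-1]);ax/=np.linalg.norm(ax)
        print('   ',L,*ms(t,R.from_rotvec(ax*np.radians(41.7-L))*r))
E
python3 ik2.py
```

```text
[200 450 650]
    41.7 [ 1.55  0.01  1.39 -0.74  1.84 -0.01] [0. 0.]
    38 [ 1.52  0.01  1.37 -0.68  1.84 -0.03] [0. 0.]
    35 [ 1.49  0.    1.35 -0.63  1.84 -0.05] [0. 0.]
[450 100 350]
    41.7 [ 0.49 -0.2   2.23 -0.77  0.68 -0.39] [0. 0.]
    38 [ 0.46 -0.19  2.19 -0.65  0.71 -0.53] [0. 0.]
    35 [ 0.43 -0.19  2.16 -0.55  0.74 -0.63] [0. 0.]
[427.  78. 150.]
    41.7 [ 0.49  0.07  2.41 -1.31  0.46  0.27] [53.9  3. ]
    38 [ 0.44  0.11  2.41 -1.31  0.4   0.24] [33.9  1.9]
    35 [ 0.4   0.14  2.41 -1.31  0.36  0.22] [17.7  1. ]
[427.  78.  25.]
    41.7 [ 0.59  0.26  2.35 -1.31  0.5   0.4 ] [131.7   7.8]
    38 [ 0.5   0.29  2.34 -1.31  0.42  0.33] [111.8   6.7]
    35 [ 0.44  0.32  2.33 -1.31  0.36  0.29] [95.5  5.8]
[451.  73.  25.]
    41.7 [ 0.49  0.29  2.3  -1.31  0.45  0.31] [128.4   8.1]
    38 [ 0.43  0.32  2.29 -1.31  0.38  0.26] [107.9   6.9]
    35 [ 0.38  0.35  2.29 -1.31  0.33  0.23] [91.1  5.8]
[510.  62.  25.]
    41.7 [ 0.34  0.37  2.19 -1.31  0.35  0.17] [117.1   8.4]
    38 [ 0.3   0.4   2.19 -1.31  0.31  0.14] [95.6  6.8]
    35 [ 0.27  0.43  2.19 -1.31  0.27  0.13] [78.2  5.6]
[515.   8. 110.]
    41.7 [ 0.13  0.21  2.27 -1.31  0.22 -0.03] [76.6  5.1]
    38 [ 0.11  0.26  2.26 -1.31  0.2  -0.03] [54.4  3.6]
    35 [ 0.1   0.29  2.26 -1.31  0.19 -0.03] [36.5  2.4]
[571.  -3. 106.]
    41.7 [ 0.07  0.32  2.16 -1.31  0.19 -0.07] [67.7  5. ]
    38 [ 0.07  0.35  2.16 -1.31  0.18 -0.07] [45.3  3.3]
    35 [ 0.06  0.38  2.16 -1.31  0.17 -0.07] [27.1  2. ]
[584.  61. 106.]
    41.7 [ 0.25  0.36  2.11 -1.31  0.31  0.07] [60.9  4.7]
    38 [ 0.23  0.39  2.12 -1.31  0.28  0.06] [38.9  3. ]
    35 [ 0.22  0.42  2.12 -1.31  0.25  0.06] [21.1  1.6]
[596. 125. 106.]
    41.7 [ 0.39  0.42  2.06 -1.31  0.4   0.19] [49.7  4. ]
    38 [ 0.37  0.45  2.07 -1.31  0.36  0.18] [28.4  2.3]
    35 [ 0.35  0.47  2.08 -1.31  0.33  0.17] [11.1  0.9]
```

```bash
cat > path.py <<'E'
from ik import *
def run(W,q,r,n=8,show=True):
    p=fk(q)[0];em=0;dm=0
    for t in W:
        for k in range(1,n+1):
            x=p+(np.array(t)-p)*k/n;qn=solve(x,r,q,700);a,b=fk(qn);e=np.linalg.norm(a-x)+np.degrees((r.inv()*b).magnitude());em=max(em,e);dm=max(dm,np.abs(qn-q).max());q=qn
        p=np.array(t,float)
        if show:print(np.round(t),q.round(2),'err',round(em,1),'dq',round(dm,2));em=dm=0
    return q
if __name__=="__main__":
    q=s['joint_pos'];r=r0*Rz(np.radians(-33))
    q=solve(s['eef_pos'],r,q,700);print(q.round(2))
    for ymid in(-150,-250):
      for zl in(200,):
        print(ymid,zl);run([[250,420,650],[450,100,450],[520,ymid,350],[560,ymid,zl],h2w([-100,-60,130]),h2w([-190,-8,100]),h2w([-190,-8,25]),h2w([-105,-8,25]),h2w([-105,-60,110]),h2w([-33,-60,106]),h2w([-33,70,106])],q,r)
E
python3 path.py
```

```text
[ 1.95  0.57  0.09 -1.3   2.54  2.02]
-150 200
[250 420 650] [ 1.44 -0.04  1.44 -0.74  1.77  2.47] err 0.0 dq 0.38
[450 100 450] [ 0.49 -0.31  2.07 -0.6   0.89  1.94] err 0.0 dq 0.16
[ 520 -150  350] [-0.35 -0.11  2.15  0.2   0.38  0.67] err 0.0 dq 0.21
[ 560 -150  200] [-0.32  0.25  2.25  2.54  0.11 -1.67] err 14.1 dq 1.25
[506.  10. 130.] [ 0.14  0.37  2.4   3.81  0.4  -2.54] err 3.6 dq 0.41
[427.  78. 100.] [ 0.46  0.44  2.51  4.01  0.59 -2.43] err 2.2 dq 0.05
[427.  78.  25.] [ 0.46  0.73  2.49  3.78  0.79 -2.13] err 0.0 dq 0.05
[510.  62.  25.] [ 0.3   0.69  2.35  3.74  0.65 -2.28] err 0.0 dq 0.02
[501.  11. 110.] [ 0.15  0.42  2.41  3.75  0.45 -2.47] err 0.0 dq 0.04
[571.  -3. 106.] [ 0.09  0.47  2.27  3.76  0.37 -2.54] err 1.1 dq 0.02
[596. 125. 106.] [ 0.35  0.57  2.21  3.99  0.48 -2.54] err 36.8 dq 0.03
-250 200
[250 420 650] [ 1.44 -0.04  1.44 -0.74  1.77  2.47] err 0.0 dq 0.38
[450 100 450] [ 0.49 -0.31  2.07 -0.6   0.89  1.94] err 0.0 dq 0.16
[ 520 -250  350] [-0.6  -0.03  2.08  0.57  0.46  0.15] err 0.0 dq 0.27
[ 560 -250  200] [-0.54  0.29  2.16  1.6   0.2  -0.89] err 0.0 dq 0.23
[506.  10. 130.] [ 0.14  0.37  2.4   3.81  0.4  -2.54] err 3.6 dq 0.43
[427.  78. 100.] [ 0.46  0.44  2.51  4.01  0.59 -2.43] err 2.2 dq 0.05
[427.  78.  25.] [ 0.46  0.73  2.49  3.78  0.79 -2.13] err 0.0 dq 0.05
[510.  62.  25.] [ 0.3   0.69  2.35  3.74  0.65 -2.28] err 0.0 dq 0.02
[501.  11. 110.] [ 0.15  0.42  2.41  3.75  0.45 -2.47] err 0.0 dq 0.04
[571.  -3. 106.] [ 0.09  0.47  2.27  3.76  0.37 -2.54] err 1.1 dq 0.02
[596. 125. 106.] [ 0.35  0.57  2.21  3.99  0.48 -2.54] err 36.8 dq 0.03
```

```bash
cat > d.py <<'E'
import sys
from plan import *
P=np.array(eval(sys.argv[1]),float)
s=telemetry.state();r=R.from_quat(s['ee_rot'],scalar_first=True)
for t in P: print(t.round(1),(r.inv().apply(t-s['eef_pos'])/25).round(2))
E
python3 d.py "[[250,420,650]]"
```

```text
[250. 420. 650.] [ 3.01  2.98 16.02]
```

Request:
{"op": "jog_arm", "data": {
  "increments": [0, 0, 0, -1.7, 1, 0.3, 0.3, 1.8, -3.4, 1, 0.7, 0.7, 3.6, -5, 1, 1, 1, 5.4, -5, 1, 1.2, 1.2, 6.6, -5, 1]
}}

```text
time: 11.08
eef_pos: [72.8, 500.8, 794.1]
ee_rot: [0.147, 0.917, 0.183, 0.322]
force: [0.6, -0.1, 0.4]
gripper_width: 1.0
grip_force: 0.0
```

```bash
python3 st.py; python3 d.py "[[250,420,650],[350,260,550],[450,100,450]]"
```

```text
t 11.075 q [ 1.777  0.174  0.909 -0.848  2.213  2.478] qd [-0.27 -0.32  0.7   0.24 -0.44  0.2 ] p [ 72.8 500.8 794.1] F [ 0.6 -0.1  0.4] w 1.0004430658591497
[[ 0.725  0.241  0.645]
 [ 0.431 -0.889 -0.152]
 [ 0.537  0.388 -0.749]]
[250. 420. 650.] [0.65 2.35 9.38]
[350. 260. 550.] [-1.36  7.45 15.92]
[450. 100. 450.] [-3.37 12.56 22.47]
```

Request:
{"op": "jog_arm", "data": {
  "increments": [0.15, 0.6, 2.3, -0.3, 1, 0.3, 1.2, 4.6, -0.5, 1, 0.5, 1.8, 7, -0.5, 1, 0.65, 2.35, 9.4, -0.5, 1, 0.1, 3.8, 11.2, -0.5, 1]
}}

```text
time: 11.7
eef_pos: [278.6, 376.3, 623.0]
ee_rot: [0.156, 0.912, 0.207, 0.319]
force: [1.0, -1.5, 0.1]
gripper_width: 1.006
grip_force: 0.0
```

```bash
python3 st.py; python3 d.py "[[350,260,550],[450,100,450],[485,-75,400],[520,-240,350]]"
```

```text
t 11.7 q [ 1.36  -0.107  1.556 -0.731  1.676  2.398] qd [-0.61 -0.6   0.95  0.05 -0.68 -0.19] p [278.6 376.3 623. ] F [ 1.  -1.5  0.1] w 1.0059535161858888
[[ 0.711  0.277  0.647]
 [ 0.477 -0.866 -0.152]
 [ 0.518  0.417 -0.747]]
[350. 260. 550.] [-1.7   3.61  4.74]
[450. 100. 450.] [-3.98  8.59 11.29]
[485. -75. 400.] [-7.35 14.2  14.76]
[ 520. -240.  350.] [-10.54  19.47  18.16]
```

Request:
{"op": "jog_arm", "data": {
  "increments": [-0.7, 1.5, 1.9, 0, 1, -1.4, 3, 3.9, 0, 1, -2.1, 4.6, 5.9, 0, 1, -2.9, 6.2, 8, 0, 1, -3.5, 7.6, 10, 0, 1]
}}

```text
time: 12.32
eef_pos: [424.4, 141.3, 480.6]
ee_rot: [0.155, 0.911, 0.206, 0.323]
force: [1.1, 0.9, -0.3]
gripper_width: 0.999
grip_force: 0.0
```

```bash
python3 st.py; python3 d.py "[[450,100,450],[485,-75,400],[520,-240,350],[560,-240,200]]"
```

```text
t 12.325 q [ 0.66  -0.328  2.018 -0.646  1.037  2.004] qd [-1.47 -0.03  0.53  0.27 -1.29 -0.93] p [424.4 141.3 480.6] F [ 1.1  0.9 -0.3] w 0.9986989823914362
[[ 0.707  0.275  0.652]
 [ 0.476 -0.867 -0.15 ]
 [ 0.524  0.416 -0.743]]
[450. 100. 450.] [-0.7   1.2   1.82]
[485. -75. 400.] [-4.09  6.82  5.27]
[ 520. -240.  350.] [-7.29 12.1   8.66]
[ 560. -240.  200.] [-9.3  10.04 14.16]
```

Request:
{"op": "jog_arm", "data": {
  "increments": [-0.7, 1.2, 1.8, 0, 1, -1.8, 3, 3, 0, 1, -2.9, 4.9, 4.1, 0, 1, -4.1, 6.8, 5.3, 0, 1, -5, 8.3, 6.2, 0, 1]
}}

```text
time: 12.95
eef_pos: [492.3, -107.1, 392.2]
ee_rot: [0.157, 0.91, 0.207, 0.322]
force: [0.3, 0.8, -0.2]
gripper_width: 0.998
grip_force: 0.0
```

```bash
python3 st.py; python3 d.py "[[520,-240,350],[560,-240,200],h2w([-100,-60,130])]"
```

```text
t 12.95 q [-0.243 -0.239  2.156  0.017  0.493  0.868] qd [-1.17  0.37 -0.02  1.52 -0.43 -2.18] p [ 492.3 -107.1  392.2] F [ 0.3  0.8 -0.2] w 0.9979522902576263
[[ 0.707  0.276  0.651]
 [ 0.478 -0.865 -0.153]
 [ 0.521  0.42  -0.743]]
[ 520. -240.  350.] [-2.64  4.19  2.79]
[ 560. -240.  200.] [-4.63  2.12  8.29]
[505.6   9.6 130. ] [-2.85 -8.29  7.43]
```

Request:
{"op": "jog_arm", "data": {
  "increments": [-1.3, 2.1, 1.4, 0, 1, -2.5, 4, 2.7, 0, 1, -3, 3.6, 4, 0, 1, -3.6, 3, 5.5, 0, 1, -4.1, 2.6, 6.8, 0, 1]
}}

```text
time: 13.58
eef_pos: [547.4, -237.2, 242.2]
ee_rot: [0.157, 0.911, 0.208, 0.321]
force: [0.7, 0.2, 0.1]
gripper_width: 0.996
grip_force: 0.0
```

```bash
python3 st.py; python3 d.py "[[560,-240,200],h2w([-100,-60,130])]"
```

```text
t 13.575 q [-0.532  0.181  2.162  1.147  0.219 -0.474] qd [ 0.06  0.53  0.06  2.17 -0.35 -2.19] p [ 547.4 -237.2  242.2] F [0.7 0.2 0.1] w 0.9958849908931426
[[ 0.708  0.278  0.65 ]
 [ 0.479 -0.864 -0.152]
 [ 0.519  0.419 -0.745]]
[ 560. -240.  200.] [-0.57 -0.47  1.6 ]
[505.6   9.6 130. ] [  1.22 -10.88   0.75]
```

Request:
{"op": "jog_arm", "data": {
  "increments": [-0.3, -0.3, 0.8, 1, 1, -0.6, -0.5, 1.6, 2, 1, -0.6, -0.5, 1.6, 3.5, 1, -0.6, -0.5, 1.6, 5, 1, -0.6, -0.5, 1.6, 6.1, 1]
}}

```text
time: 14.2
eef_pos: [560.1, -239.2, 201.4]
ee_rot: [0.047, 0.929, -0.09, 0.355]
force: [-0.6, 0.7, -0.6]
gripper_width: 0.997
grip_force: 0.0
```

```bash
python3 st.py; python3 - <<'E'
import path
from path import *
s=telemetry.state();r=R.from_quat(s['ee_rot'],scalar_first=True)
W=[h2w([-110,-170,170]),h2w([-150,-60,150]),h2w([-190,-8,110]),h2w([-190,-8,25]),h2w([-105,-8,25]),h2w([-105,-60,110]),h2w([-33,-60,106]),h2w([-33,70,106])]
run(W,s['joint_pos'],r); print((r.inv().apply(np.array(W)-s['eef_pos'])/25).round(2))
E
```

```text
t 14.2 q [-0.521  0.28   2.167  1.659  0.195 -0.346] qd [-0.  -0.   0.  -0.   0.   0.9] p [ 560.1 -239.2  201.4] F [-0.6  0.7 -0.6] w 0.9973413513060223
[[ 0.731 -0.201  0.652]
 [-0.133 -0.979 -0.152]
 [ 0.669  0.024 -0.743]]
[475. -97. 170.] [-0.22  0.21  2.44  3.16  0.24 -1.62] err 0.0 dq 0.21
[456.  19. 150.] [ 0.21  0.26  2.48  3.96  0.4  -2.04] err 0.0 dq 0.13
[427.  78. 110.] [ 0.46  0.41  2.51  4.05  0.57 -1.88] err 0.0 dq 0.03
[427.  78.  25.] [ 0.46  0.73  2.5   3.78  0.8  -1.53] err 0.0 dq 0.06
[510.  62.  25.] [ 0.3   0.7   2.36  3.73  0.66 -1.68] err 0.0 dq 0.02
[501.  11. 110.] [ 0.15  0.42  2.41  3.74  0.46 -1.86] err 0.0 dq 0.04
[571.  -3. 106.] [ 0.09  0.47  2.27  3.75  0.38 -1.94] err 0.0 dq 0.02
[596. 125. 106.] [ 0.38  0.51  2.15  4.35  0.43 -2.3 ] err 0.0 dq 0.08
[[ -4.08  -4.93  -2.15]
 [ -5.78  -9.33  -2.74]
 [ -8.03 -11.42  -2.68]
 [-10.3  -11.51  -0.16]
 [ -7.78 -11.56   2.12]
 [ -5.52  -9.39  -0.35]
 [ -3.48  -9.44   1.69]
 [ -3.45 -14.64   1.55]]
```

Request:
{"op": "jog_arm", "data": {
  "increments": [-1.4, -1.7, -0.7, 0, 1, -2.8, -3.3, -1.4, 0, 1, -4.1, -5, -2.1, 0, 1, -5, -7.2, -2.4, 0, 1, -5.8, -9.3, -2.7, 0, 1]
}}

```text
time: 14.82
eef_pos: [507.7, -104.9, 177.8]
ee_rot: [0.042, 0.927, -0.087, 0.363]
force: [1.5, 0.3, 0.6]
gripper_width: 1.002
grip_force: 0.0
```

```bash
python3 st.py; python3 d.py "[h2w([-190,-8,110]),h2w([-190,-8,25])]"
```

```text
t 14.825 q [-0.239  0.227  2.379  3.042  0.214 -1.517] qd [ 0.62 -0.01  0.21  2.18  0.14 -1.68] p [ 507.7 -104.9  177.8] F [1.5 0.3 0.6] w 1.001890147607166
[[ 0.721 -0.192  0.666]
 [-0.131 -0.981 -0.141]
 [ 0.681  0.014 -0.732]]
[426.9  77.5 110. ] [-5.13 -6.58 -1.19]
[426.9  77.5  25. ] [-7.45 -6.63  1.3 ]
```

Request:
{"op": "jog_arm", "data": {
  "increments": [-1.2, -1.5, -0.3, 0, 1, -2.4, -3.1, -0.6, 0, 1, -3.6, -4.8, -0.9, 0, 1, -5.1, -6.6, -1.2, 0, 1, -5.8, -6.6, -0.5, 0, 1]
}}

```text
time: 15.45
eef_pos: [424.9, 84.6, 85.1]
ee_rot: [0.037, 0.927, -0.084, 0.364]
force: [-0.1, -0.3, 0.7]
gripper_width: 1.002
grip_force: 0.0
```

```bash
python3 st.py; python3 d.py "[h2w([-190,-8,25])]"
```

```text
t 15.45 q [ 0.473  0.516  2.522  3.886  0.669 -1.688] qd [-0.01  0.84  0.03 -0.82  0.64  1.04] p [424.9  84.6  85.1] F [-0.1 -0.3  0.7] w 1.0023360540808803
[[ 0.722 -0.182  0.668]
 [-0.128 -0.983 -0.13 ]
 [ 0.681  0.009 -0.733]]
[426.9  77.5  25. ] [-1.54  0.24  1.85]
```

Request:
{"op": "jog_arm", "data": {
  "increments": [-0.8, 0.1, 0.9, 0, 1, -1.5, 0.2, 1.8, 0, 1, -1.2, 0.2, 2.1, 0, 1, -0.7, 0.2, 2.6, 0, 1, -0.2, 0.2, 3.1, 0, 1]
}}

```text
time: 16.08
eef_pos: [471.8, 63.6, 25.2]
ee_rot: [0.04, 0.927, -0.086, 0.362]
force: [-1.5, 0.3, 0.2]
gripper_width: 1.001
grip_force: 0.6
```

```bash
python3 st.py; python3 -c "
from plan import *
s=telemetry.state();print(w2h(s['eef_pos']))"
```

```text
t 16.075 q [ 0.338  0.718  2.437  3.675  0.758 -1.579] qd [-0.26 -0.06 -0.23 -0.11 -0.24 -0.22] p [471.8  63.6  25.2] F [-1.5  0.3  0.2] w 1.0010045760219768
[[ 0.723 -0.189  0.664]
 [-0.13  -0.982 -0.137]
 [ 0.678  0.013 -0.735]]
[-143.27962461  -13.30722263   25.15016963]
```

Request:
{"op": "jog_arm", "data": {
  "increments": [0.25, 0, 0.23, 0, 1, 0.5, 0, 0.46, 0, 1, 0.75, 0, 0.69, 0, 1, 0.95, 0, 0.88, 0, 1, 1.05, 0, 0.98, 0, 1]
}}

```text
time: 16.7
eef_pos: [504.3, 57.0, 22.5]
ee_rot: [0.041, 0.928, -0.085, 0.36]
force: [-1.4, 0.7, 0.9]
gripper_width: 0.998
grip_force: 0.9
```

```bash
python3 -c "
from plan import *
s=telemetry.state();print(w2h(s['eef_pos']),s['force'])"
```

```text
[-110.10701142  -13.7389496    22.51188884] [-1.36558575  0.72813339  0.85625367]
```

Creep forward until the force rises.

Request:
{"op": "jog_arm", "data": {
  "increments": [0.08, 0, 0.05, 0, 1, 0.16, 0, 0.1, 0, 1, 0.22, 0, 0.15, 0, 1]
}}

```text
time: 17.08
eef_pos: [506.9, 55.6, 22.3]
ee_rot: [0.042, 0.93, -0.084, 0.357]
force: [-19.2, 4.9, 12.8]
gripper_width: 1.001
grip_force: 10.1
```

Request:
{"op": "jog_arm", "data": {
  "increments": [0.08, 0, 0.06, 0, 1, 0.16, 0, 0.12, 0, 1]
}}

```text
time: 17.32
eef_pos: [507.2, 55.1, 21.6]
ee_rot: [0.042, 0.931, -0.082, 0.353]
force: [-38.9, 16.8, 24.5]
gripper_width: 1.0
grip_force: 20.3
```

```bash
python3 -c "
from plan import *
import cv2
from station import vision
s=telemetry.state();print(w2h(s['eef_pos']),s['force'])
a=vision.grab_frame('side')['frame'][:,:,::-1];cv2.imwrite('pics/side2_raw.png',a)
cv2.imwrite('pics/side2.png',cv2.resize(a[160:310,200:400],(800,600),interpolation=cv2.INTER_CUBIC))"
```

```text
[-106.95041358  -15.00513773   21.59716381] [-38.88507242  16.77774733  24.45825471]
```

View pics/side2.png

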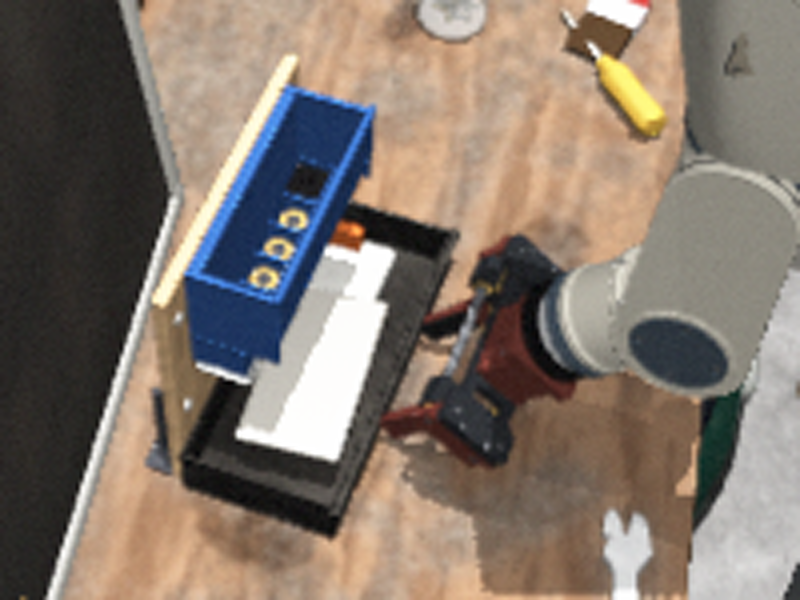

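```bash
python3 -c "
from plan import *
for t in(0,5,10):
    P=[h2w([-52,-60+t+dy,z]) for dy in(-5,5) for z in(134,108)]
    print(t,'side2',((proj('side',P)-[200,160])*4).round(0).tolist(),'scene1',((proj('scene',P)-[190,130])*5).round(0).tolist())
s=telemetry.state();r=R.from_quat(s['ee_rot'],scalar_first=True);print(r.as_matrix().round(3))
import cv2
a=cv2.imread('pics/side2_raw.png').astype(int);m=(a[...,2]>150)&(a[...,1]<130)&(a[...,0]<80)&(a[...,1]>40);m[:205]=0;m[230:]=0;ys,xs=np.nonzero(m[:,:310]);print([(int((x-200)*4+2),int((y-160)*4+2)) for x,y in zip(xs,ys)])
a=cv2.imread('pics/scene1_raw.png').astype(int);m=(a[...,2]>150)&(a[...,1]<130)&(a[...,0]<80)&(a[...,1]>40);ys,xs=np.nonzero(m[220:245,260:290]);print([(int((x+70)*5+2),int((y+90)*5+2)) for x,y in zip(xs,ys)])
"
python3 d.py "[h2w([-140,-30,50]),h2w([-110,-57,110]),h2w([-75,-57,106]),h2w([-33,-57,107])]"
```

```text
0 side2 [[366.0, 221.0], [365.0, 242.0], [361.0, 231.0], [361.0, 251.0]] scene1 [[403.0, 508.0], [404.0, 526.0], [397.0, 494.0], [398.0, 512.0]]
5 side2 [[363.0, 226.0], [363.0, 247.0], [359.0, 236.0], [358.0, 256.0]] scene1 [[400.0, 501.0], [401.0, 519.0], [394.0, 488.0], [395.0, 506.0]]
10 side2 [[361.0, 231.0], [361.0, 251.0], [356.0, 240.0], [356.0, 261.0]] scene1 [[397.0, 494.0], [398.0, 512.0], [391.0, 481.0], [393.0, 499.0]]
[[ 0.738 -0.181  0.65 ]
 [-0.123 -0.983 -0.135]
 [ 0.664  0.02  -0.748]]
[(342, 226), (346, 226), (350, 226), (354, 226), (358, 226), (338, 230), (342, 230), (346, 230), (350, 230), (362, 230), (350, 234), (354, 234), (362, 234), (346, 246), (358, 246)]
[(407, 497), (412, 497), (417, 497), (422, 497), (407, 502), (412, 502), (417, 502), (422, 502)]
[471.9  46.6  50. ] [-0.24  0.61 -1.72]
[496.4  14.4 110. ] [ 2.23  1.75 -2.71]
[530.7   7.9 106. ] [ 3.17  1.75 -1.66]
[5.72e+02 1.00e-01 1.07e+02] [ 4.45  1.76 -0.57]
```

Request:
{"op": "jog_arm", "data": {
  "increments": [-0.5, 0.2, -1.2, 0, 1, 0.2, 0.8, -2.2, 0, 1, 1.2, 1.3, -2.5, 0, 1, 2.2, 1.75, -2.7, 0, 1, 2.2, 1.75, -2.7, 0, 1]
}}

```text
time: 18.0
eef_pos: [504.4, 13.5, 113.6]
ee_rot: [0.041, 0.927, -0.086, 0.362]
force: [0.4, 0.5, -0.4]
gripper_width: 1.004
grip_force: 0.0
```

```bash
python3 st.py; python3 d.py "[h2w([-110,-57,110]),h2w([-75,-57,107]),h2w([-32,-57,107])]"
```

```text
t 18.0 q [ 0.147  0.42   2.412  3.69   0.466 -1.827] qd [ 0.03  0.05  0.03 -0.    0.02  0.03] p [504.4  13.5 113.6] F [ 0.4  0.5 -0.4] w 1.0039913206369884
[[ 0.723 -0.189  0.665]
 [-0.13  -0.982 -0.138]
 [ 0.679  0.014 -0.734]]
[496.4  14.4 110. ] [-0.33  0.02 -0.11]
[530.7   7.9 107. ] [0.61 0.02 0.93]
[ 5.73e+02 -1.00e-01  1.07e+02] [1.88 0.01 2.09]
```

Request:
{"op": "jog_arm", "data": {
  "increments": [0.5, 0, 0.9, 0, 1, 1.2, 0, 1.5, 0, 1, 1.9, 0, 2.1, 0, 1, 1.9, 0, 2.1, 0, 1]
}}

```text
time: 18.5
eef_pos: [572.4, 1.1, 104.2]
ee_rot: [0.041, 0.928, -0.085, 0.36]
force: [0.5, -0.4, -0.0]
gripper_width: 0.999
grip_force: 0.0
```

```bash
python3 -c "
from plan import *
import cv2
from station import vision
s=telemetry.state();print(w2h(s['eef_pos']),s['force'])
a=vision.grab_frame('wrist')['frame'][:,:,::-1];cv2.imwrite('pics/wrist3.png',a)"
```

```text
[-32.79373925 -55.9067652  104.15251621] [ 0.46149512 -0.44138335 -0.0305934 ]
```

View pics/wrist3.png

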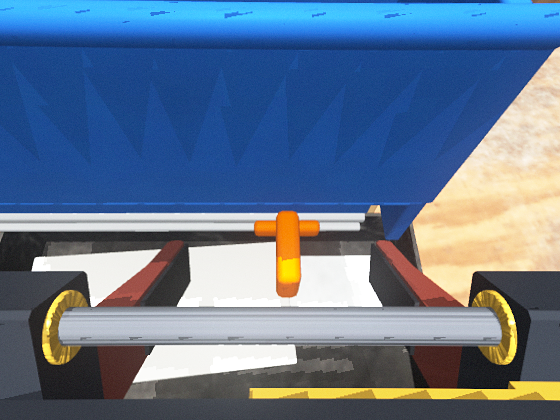

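Request:
{"op": "jog_arm", "data": {
  "increments": [0, 0, 0, 0, -1, 0, 0, 0, 0, -1, 0, 0, 0, 0, -1, 0, 0, 0, 0, -1, 0, 0, 0, 0, -1],
  "newtons": 25
}}

```text
time: 19.18
eef_pos: [571.8, 0.8, 105.0]
ee_rot: [0.041, 0.928, -0.085, 0.36]
force: [0.7, -0.4, -0.2]
gripper_width: 0.471
grip_force: 0.0
```

Request:
{"op": "jog_arm", "data": {
  "increments": [0, 0, 0, 0, -1, 0, 0, 0, 0, -1]
}}

```text
time: 19.42
eef_pos: [571.8, 0.8, 105.0]
ee_rot: [0.041, 0.928, -0.085, 0.36]
force: [-0.5, -0.0, 0.7]
gripper_width: 0.239
grip_force: 0.0
```

```bash
python3 -c "
from plan import *
s=telemetry.state();print(s['time'],w2h(s['eef_pos']),s['force'],s['gripper_width'],s['grip_force']);yh=h2w([0,1,0])-h2w([0,0,0]);print(R.from_quat(s['ee_rot'],scalar_first=True).inv().apply(yh))"
```

```text
19.425 [-33.3256677  -56.30427923 104.97820534] [-0.45791753 -0.0186236   0.71985975] 0.23872584468061553 0.0
[ 0.00998512 -0.99988374 -0.01152382]
```

Request:
{"op": "jog_arm", "data": {
  "increments": [0, 0, 0, 0, -1, 0, 0, 0, 0, -1, 0, 0, 0, 0, -1]
}}

```text
time: 19.8
eef_pos: [571.8, 0.6, 105.0]
ee_rot: [0.041, 0.928, -0.085, 0.36]
force: [-0.5, -2.9, 2.4]
gripper_width: 0.114
grip_force: 25.0
```

Request:
{"op": "jog_arm", "data": {
  "increments": [0, 0.06, 0, 0, -1, 0, 0.12, 0, 0, -1, 0, 0.18, 0, 0, -1]
}}

```text
time: 20.18
eef_pos: [571.0, -3.3, 105.0]
ee_rot: [0.041, 0.928, -0.085, 0.36]
force: [-0.1, 3.0, -0.4]
gripper_width: 0.114
grip_force: 25.0
```

```bash
cat > g.py <<'E'
from plan import *
s=telemetry.state();print(s['time'],w2h(s['eef_pos']).round(2),w2h(np.r_[H[:2],0]+s['force']).round(1),s['gripper_width'],s['grip_force'])
E
python3 g.py
```

```text
20.175 [-33.3  -60.51 105.02] [-0.7  2.9 -0.4] 0.11355301931687689 24.98291552066803
```

Gripped (10 mm). Continue right to find the hard stop.

Request:
{"op": "jog_arm", "data": {
  "increments": [0, 0.05, 0, 0, -1, 0, 0.1, 0, 0, -1, 0, 0.15, 0, 0, -1]
}}

```text
time: 20.55
eef_pos: [571.0, -4.0, 105.0]
ee_rot: [0.04, 0.929, -0.081, 0.359]
force: [3.9, 32.4, -0.9]
gripper_width: 0.118
grip_force: 25.0
```

```bash
python3 g.py
```

```text
20.55 [-33.24 -61.14 104.98] [-2.2 32.6 -0.9] 0.11824618380156628 25.000537186861038
```

Request:
{"op": "jog_arm", "data": {
  "increments": [0, -0.4, 0, 0, -1, 0, -0.8, 0, 0, -1, 0, -1.2, 0, 0, -1, 0, -1.6, 0, 0, -1, 0, -2, 0, 0, -1]
}}

```text
time: 21.18
eef_pos: [579.2, 41.0, 105.0]
ee_rot: [0.042, 0.928, -0.086, 0.361]
force: [-7.2, -3.1, 12.3]
gripper_width: 0.113
grip_force: 25.1
```

```bash
python3 g.py; python3 st.py
```

```text
21.175 [-33.6  -15.39 104.96] [-6.5 -4.4 12.3] 0.11303188964262538 25.072364509105682
t 21.175 q [ 0.19   0.489  2.25   3.886  0.397 -1.998] qd [ 0.2   0.02 -0.06  0.38  0.02 -0.22] p [579.2  41.  105. ] F [-7.2 -3.1 12.3] w 0.11303188964262538
[[ 0.725 -0.189  0.662]
 [-0.129 -0.982 -0.139]
 [ 0.676  0.016 -0.737]]
```

Request:
{"op": "jog_arm", "data": {
  "increments": [0.02, -0.4, -0.03, 0, -1, 0.03, -0.8, -0.04, 0, -1, 0.03, -1.2, -0.05, 0, -1, 0.04, -1.6, -0.06, 0, -1, 0.04, -2, -0.06, 0, -1]
}}

```text
time: 21.8
eef_pos: [588.1, 90.1, 105.0]
ee_rot: [0.042, 0.928, -0.086, 0.36]
force: [-2.7, -3.3, 2.7]
gripper_width: 0.116
grip_force: 25.0
```

```bash
python3 g.py; python3 st.py
```

```text
21.8 [-34.05  34.42 105.  ] [-2.  -3.8  2.7] 0.11617537799774655 25.029296278953552
t 21.8 q [ 0.305  0.503  2.203  4.124  0.41  -2.142] qd [ 0.18  0.03 -0.08  0.35  0.03 -0.21] p [588.1  90.1 105. ] F [-2.7 -3.3  2.7] w 0.11617537799774655
[[ 0.727 -0.19   0.66 ]
 [-0.129 -0.982 -0.14 ]
 [ 0.675  0.016 -0.738]]
```

Request:
{"op": "jog_arm", "data": {
  "increments": [0.01, -0.3, -0.01, 0, -1, 0.01, -0.6, -0.01, 0, -1, 0.02, -0.9, -0.02, 0, -1, 0.02, -1.2, -0.02, 0, -1, 0.02, -1.2, -0.02, 0, -1]
}}

```text
time: 22.42
eef_pos: [593.8, 121.4, 105.0]
ee_rot: [0.041, 0.929, -0.084, 0.359]
force: [-3.2, 2.0, -1.2]
gripper_width: 0.112
grip_force: 25.0
```

```bash
python3 g.py; python3 -c "
import cv2
from station import vision
for n,(x,y,X,Y) in dict(side=(220,150,380,270)).items():
  a=vision.grab_frame(n)['frame'][:,:,::-1];cv2.imwrite('pics/%s4.png'%n,cv2.resize(a[y:Y,x:X],(800,600),interpolation=cv2.INTER_CUBIC))"
```

```text
22.425 [-34.27  66.33 105.04] [-3.5  1.3 -1.2] 0.11186446630791667 24.99776065349579
```

View pics/side4.png

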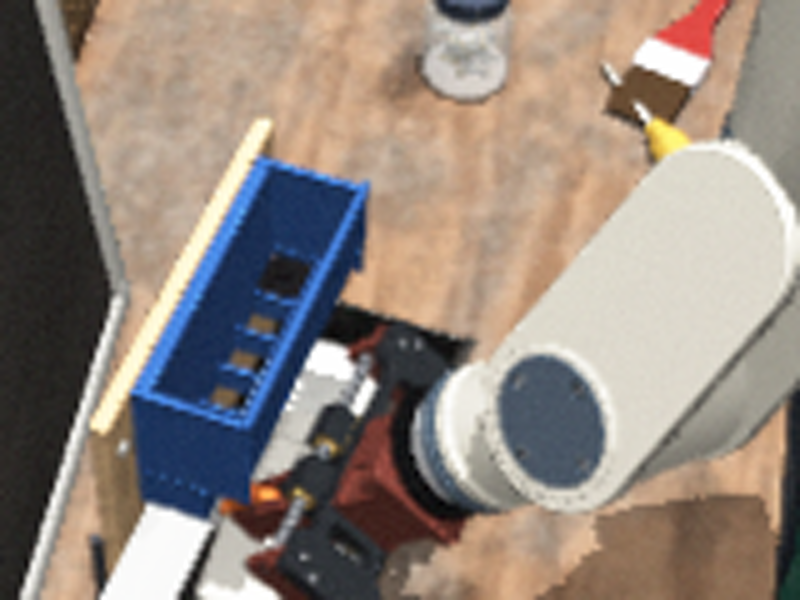

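```bash
cat > nuts.py <<'E'
from plan import *
from station import vision
import cv2
for n in('scene','side'):
    a=vision.grab_frame(n)['frame'].astype(int);cv2.imwrite(f'pics/{n}_last.png',a[:,:,::-1].astype('uint8'))
    m=(a[...,0]>150)&(a[...,1]>110)&(a[...,2]<110)&(a[...,0]-a[...,2]>80)
    for y in(75,45,15,-15,-45):
        u,v=proj(n,h2w([0,y,138]))[0].round().astype(int);print(n,y,int(m[v-3:v+4,u-3:u+4].sum()),a[v-2:v+3,u-2:u+3].mean((0,1)).round())
E
python3 nuts.py
```

```text
scene 75 14 [161. 147. 105.]
scene 45 20 [179. 159.  96.]
scene 15 0 [40. 48. 62.]
scene -15 0 [43. 44. 49.]
scene -45 0 [ 45.  73. 120.]
side 75 0 [29. 52. 94.]
side 45 0 [29. 53. 96.]
side 15 0 [73. 71. 75.]
side -15 0 [72. 77. 92.]
side -45 0 [72. 72. 80.]
```

Exactly the three wanted bays (y −45, −15, 15) are empty; those at 45 and 75 still hold nuts. Shut the gate.

Request:
{"op": "jog_arm", "data": {
  "increments": [0, 0.4, 0, 0, -1, 0, 0.8, 0, 0, -1, 0, 1.3, 0.01, 0, -1, -0.01, 1.8, 0.02, 0, -1, -0.02, 2.3, 0.03, 0, -1]
}}

```text
time: 23.2
eef_pos: [583.4, 64.7, 105.0]
ee_rot: [0.04, 0.929, -0.084, 0.359]
force: [-0.4, 4.3, -4.0]
gripper_width: 0.111
grip_force: 25.0
```

Request:
{"op": "jog_arm", "data": {
  "increments": [0, 0.5, 0, 0, -1, 0, 1, 0, 0, -1, 0, 1.5, 0.01, 0, -1, -0.01, 2, 0.02, 0, -1, -0.02, 2.3, 0.03, 0, -1]
}}

```text
time: 23.82
eef_pos: [573.1, 7.7, 105.1]
ee_rot: [0.041, 0.929, -0.084, 0.359]
force: [-0.4, 4.4, -4.6]
gripper_width: 0.114
grip_force: 25.0
```

```bash
python3 g.py
```

```text
23.825 [-33.34 -49.32 105.07] [-1.2  4.2 -4.6] 0.11362016551613772 24.98570054769516
```

Request:
{"op": "jog_arm", "data": {
  "increments": [0, 0.15, 0, 0, -1, 0, 0.3, 0, 0, -1, 0, 0.4, 0, 0, -1, 0, 0.48, 0, 0, -1, 0, 0.54, 0, 0, -1]
}}

```text
time: 24.45
eef_pos: [571.0, -3.9, 105.1]
ee_rot: [0.04, 0.929, -0.082, 0.359]
force: [7.7, 21.4, -14.3]
gripper_width: 0.112
grip_force: 25.0
```

```bash
python3 g.py
```

```text
24.45 [-33.26 -61.04 105.08] [  3.6  22.5 -14.3] 0.11215118069999913 24.971303790807724
```

Request:
{"op": "jog_arm", "data": {
  "increments": [0, 0, 0, 0, 0, 0, 0, 0, 0, 0, 0, 0, 0, 0, 0, 0, 0, 0, 0, 0, 0, 0, 0, 0, 0]
}}

```text
time: 25.08
eef_pos: [570.7, -5.9, 105.9]
ee_rot: [0.041, 0.928, -0.085, 0.36]
force: [0.6, 0.1, 0.2]
gripper_width: 0.497
grip_force: 0.0
```

```bash
python3 g.py
```

```text
25.075 [-33.19 -63.13 105.93] [0.6 0.2 0.2] 0.4968178887021158 0.0
```

Request:
{"op": "jog_arm", "data": {
  "increments": [-0.7, 0, -0.7, 0, 0, -1.4, 0, -1.4, 0, 0, -2.2, 0, -2.2, 0, 0, -2.8, 0, -3, 0, 0, -2.8, 0, -4.5, 0, 0]
}}

```text
time: 25.7
eef_pos: [443.8, 18.5, 140.3]
ee_rot: [0.042, 0.929, -0.085, 0.358]
force: [0.1, -0.3, 0.5]
gripper_width: 0.5
grip_force: 0.0
```

```bash
python3 g.py; python3 nuts.py; python3 -c "
import cv2,numpy as np
a=cv2.imread('pics/scene_last.png');b=cv2.imread('pics/side_last.png')
c=np.hstack([cv2.resize(a[130:280,190:290],(400,600),interpolation=cv2.INTER_CUBIC),cv2.resize(b[160:310,230:330],(400,600),interpolation=cv2.INTER_CUBIC)]);cv2.imwrite('pics/fin.png',c)"
```

```text
25.7 [-162.36  -62.86  140.28] [ 0.2 -0.3  0.5] 0.4997684680518889 0.0
scene 75 7 [166. 155. 118.]
scene 45 10 [167. 156. 112.]
scene 15 0 [204. 212. 216.]
scene -15 0 [216. 220. 220.]
scene -45 0 [138. 162. 197.]
side 75 0 [ 39.  68. 119.]
side 45 0 [ 39.  69. 121.]
side 15 0 [215. 220. 228.]
side -15 0 [210. 221. 233.]
side -45 0 [188. 196. 210.]
```

View pics/fin.png

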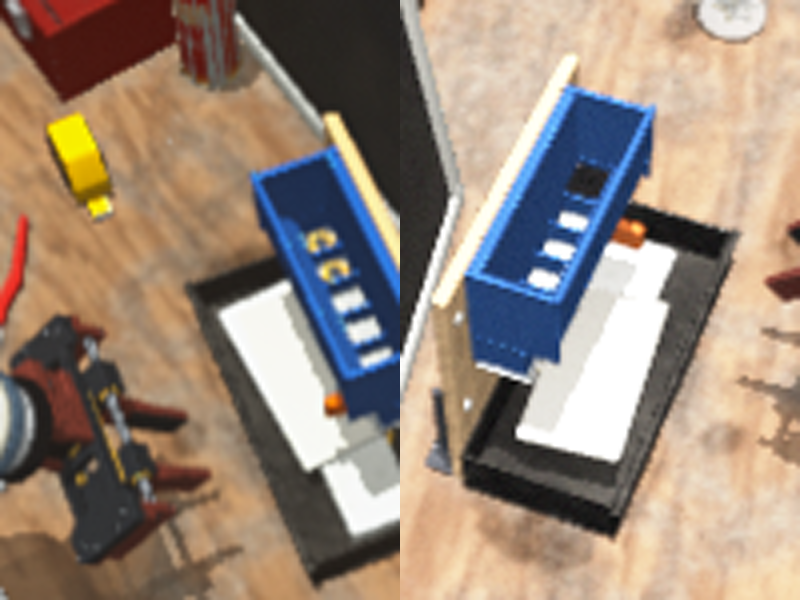

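```bash
python3 -c "
from station import workorder
print(workorder.hand_in())"
```

```text
the job is handed in; nothing more can be done
None
```

I handed the job in at about 26 s of the 51 s allowed, and no verdict came back. The tray is against the back board, three nuts have left the hopper (I couldn't see them in the tray), two remain, the gate is shut on its hard stop, and the jar, tape measure and spray can were not touched.

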